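# Pack the splicing kit case and prove it below the rim

## Task

Pack the pocket tape measure and every torch, sleeve tube, pen locator and hex key set lying on the bench into the grey kit case, the tape measure flat in the wide bay and the others lying flat in the narrow bays, so that nothing stands above the rim. Then slide the bridge by its grip all the way across the case to the far stop to feel that nothing catches, bring it back over the tape measure and press the gauge knob until the sprung foot rests on the tape measure. Let the foot spring back up and slide the bridge back to where it was parked, with everything still packed.

Things in the scene. Friction and masses are not known exactly. Their poses are not given: they have to be found in the camera images.
- kit_case: grey open kit case, fixed to the bench, long along its y. Inside 160 (x) x 349 (y) mm, floor 4 mm above the bench, rim 46 mm above it, walls 6 mm; a 40 mm deck adjoins each y end outside. Ribs 8 mm high and 4 mm thick run along x across the floor and part it into one 100 mm bay at the +y end and four narrow bays. Origin: centre of its underside, on the bench.
- wide_bay (a point): centre of the floor of the 100 mm wide bay, beside the +y end wall (50 mm from the wall, 52 mm from the rib's centre); axes as the case
- bay_1 (a point): centre of narrow bay 1, on its floor; narrow bays lie 58 mm apart, 54 mm clear between ribs (the last one's centre is 42 mm from the -y end wall, the first one's 31 mm from the wide bay's rib); things lie in it along the case's x
- bay_2 (a point): centre of narrow bay 2, on its floor; narrow bays lie 58 mm apart, 54 mm clear between ribs (the last one's centre is 42 mm from the -y end wall, the first one's 31 mm from the wide bay's rib); things lie in it along the case's x
- bay_3 (a point): centre of narrow bay 3, on its floor; narrow bays lie 58 mm apart, 54 mm clear between ribs (the last one's centre is 42 mm from the -y end wall, the first one's 31 mm from the wide bay's rib); things lie in it along the case's x
- bay_4 (a point): centre of narrow bay 4, on its floor; narrow bays lie 58 mm apart, 54 mm clear between ribs (the last one's centre is 42 mm from the -y end wall, the first one's 31 mm from the wide bay's rib); things lie in it along the case's x
- bridge (a joint): slide of the aluminium bridge that spans the case 3 mm above the rim, 26 mm wide along y: 0 = parked over the +y deck (where it starts, 0 to 12 mm), grows as it moves towards the case's -y, 0.401 = far stop over the -y deck. Light friction (1.5 N), stays where it is left.
- bridge_grip (a point): on the black upright grip rib at the bridge's -x end, 12 mm below the rib's top: rib 14 mm thick along the case's y, 34 mm along x, its top 92 mm and its foot 59 mm above the bench. Lies 80 mm (case x) from the gauge knob.
- gauge (a joint): travel of the sprung gauge in the middle of the bridge: 0 = foot up, grows as the knob is pressed down, 0.030 = stop; springs back by itself. About 2 N to start it, 100 N/m more.
- gauge_knob (a point): centre of the top of the gauge's round black knob (30 mm across), 120 mm above the bench when up; press it straight down
- gauge_foot (a point): centre of the underside of the gauge's foot, a plate 50 mm (case x) x 18 mm (y), 49 mm above the bench when up; it meets the tape measure lying flat in the case after about 11 mm
- tape_measure: orange pocket tape measure, always present: case 64 (x) x 69 (y) x 34 mm high, with a small hook beyond it at -y (81 mm over all). Origin at the centre of the underside; z up. Grip it across its x width of 64 mm; it fits the wide bay any way round.
- tape_measure_mid (a point): middle of the tape measure's case, half-way up its thickness (6 mm towards +y from its origin, 17 mm up); axes as the body's
- torch: black torch, 34 mm diameter, 122 mm long, lying; treat it as a plain 34 mm cylinder. Origin at the centre of its underside as it lies at the start; its long axis is y, z is up. It may roll a little. May be absent.
- torch_mid (a point): middle of the torch, half-way up its thickness (on its axis); axes as the body's
- sleeve_tube: clear tube of splice sleeves with a blue cap, 26 mm diameter, 84 mm long, lying. Origin at the centre of its underside as it lies at the start; its long axis is y, z is up. It may roll a little. May be absent.
- sleeve_tube_mid (a point): middle of the sleeve tube, half-way up its thickness (on its axis); axes as the body's
- laser_pen: white and red pen-shaped fault locator, 20 x 142 x 20 mm, lying; treat it as a square bar. Origin at the centre of its underside as it lies at the start; its long axis is y, z is up. May be absent.
- laser_pen_mid (a point): middle of the pen locator, half-way up its thickness; axes as the body's
- hex_keys_a: folding hex key set, a flat-sided bar 30 x 95 x 22 mm (grip its 28 mm width; 22 mm high). Origin at the centre of its underside as it lies at the start; its long axis is y, z is up. May be absent.
- hex_keys_a_mid (a point): middle of the first hex key set, half-way up its thickness; axes as the body's
- hex_keys_b: a second, equal folding hex key set, a flat-sided bar 30 x 95 x 22 mm (grip its 28 mm width; 22 mm high). Origin at the centre of its underside as it lies at the start; its long axis is y, z is up. May be absent.
- hex_keys_b_mid (a point): middle of the second hex key set, half-way up its thickness; axes as the body's

How it is judged:
On the way, in this order (a step that is already met when the one before it is completed fails the run):
1. everything lies flat in the case, below the rim (x of tape_measure_mid in the frame of kit_case between -0.078 and 0.078 m and y of tape_measure_mid in the frame of kit_case between 0.07 and 0.172 m and z of each of tape_measure_mid, torch_mid, sleeve_tube_mid, hex_keys_a_mid, hex_keys_b_mid in the frame of kit_case below 0.025 m and angle between the z axis of tape_measure and the z axis of kit_case, either way round below 0.1 rad and x of torch_mid in the frame of kit_case between -0.078 and 0.078 m and y of torch_mid in the frame of kit_case between -0.172 and 0.07 m and angle between torch's own y axis and vertical between 1.47 and 1.67 rad and x of sleeve_tube_mid in the frame of kit_case between -0.078 and 0.078 m and y of sleeve_tube_mid in the frame of kit_case between -0.172 and 0.07 m and angle between sleeve_tube's own y axis and vertical between 1.47 and 1.67 rad and x of laser_pen_mid in the frame of kit_case between -0.078 and 0.078 m and y of laser_pen_mid in the frame of kit_case between -0.172 and 0.07 m and z of laser_pen_mid in the frame of kit_case below 0.024 m and angle between laser_pen's own y axis and vertical between 1.47 and 1.67 rad and x of hex_keys_a_mid in the frame of kit_case between -0.078 and 0.078 m and y of hex_keys_a_mid in the frame of kit_case between -0.172 and 0.07 m and angle between hex_keys_a's own y axis and vertical between 1.47 and 1.67 rad and x of hex_keys_b_mid in the frame of kit_case between -0.078 and 0.078 m and y of hex_keys_b_mid in the frame of kit_case between -0.172 and 0.07 m and angle between hex_keys_b's own y axis and vertical between 1.47 and 1.67 rad), for 0.3 s.
2. with everything packed, the bridge has been swept across to its far stop (all of step 1 and value of joint bridge above 0.388 m), for 0.2 s.
3. the gauge's foot rests on the tape measure (value of joint gauge above 0.007 m and z of tape_measure_mid in the frame of gauge_foot between -0.0185 and -0.0145 m and y of tape_measure_mid in the frame of gauge_foot between -0.03 and 0.03 m and x of tape_measure_mid in the frame of kit_case between -0.078 and 0.078 m and y of tape_measure_mid in the frame of kit_case between 0.07 and 0.172 m and z of tape_measure_mid in the frame of kit_case below 0.025 m and angle between the z axis of tape_measure and the z axis of kit_case, either way round below 0.1 rad), for 0.2 s.
At the end, for the whole second after the job is handed in: All things present rest in the case, tape measure in the wide bay, the others in the narrow bays, their middles at most 25 mm above the bench (pen 24), level within 0.1 rad; bridge parked (joint below 20 mm), gauge foot up (joint below 3 mm) (all of step 1 and linear speed of each of tape_measure, torch, sleeve_tube, laser_pen, hex_keys_a, hex_keys_b below 0.02 m/s and value of joint bridge below 0.02 m and value of joint gauge below 0.003 m); the robot touches nothing.
Of torch, sleeve_tube, laser_pen, hex_keys_a, hex_keys_b only 2 to 4 are there at a start; the rules pass over those that are not, and their reading is None.
At some moment in a run one of tape_measure, laser_pen, hex_keys_a, hex_keys_b may be knocked a few centimetres aside while the robot is not near it.
Once in a run the grip may slacken for a moment while it holds something.
It also fails if it takes over 210 s, if anything falls off the work surface, if the arm or the gripper's body presses on something with over 40 N, if the wrist force passes 120 N, or if a joint passes its speed limit or range.

## Robot

A 6-joint arm with a two-finger parallel gripper is mounted at the origin on a cart in front of the work surface, level with it; the furniture and walls round the work are solid. World frame = base frame: x ahead of the robot, y to its left, z up, the work surface at z = 0. Lengths are in m, angles in rad, forces in N, time in s.
With the tool pointing down it reaches from about 0.375 to 0.9 m from the base axis. Payload 3.1 kg.
Tool frame: the origin (TCP) lies at the centre of the arm's flange, where the gripper is bolted on; the fingertips stand 173 mm ahead of it and the grasp point (between the pads) lies 155 mm ahead of it; z points along the fingers, y is the line along which they close (so a half turn about z gives the same grasp; the last joint's range is limited). The gripper opens to 85 mm and grips with 20 to 120 N. Pads are 22 mm wide; open, the fingers measure 114 mm over their backs; the gripper's body (76 mm by 85 mm) begins 54 mm behind the grasp point. The pads swing forward as they close: fully open they stand 13 mm farther back than shut.
Start: joints at [1.159, 0.527, 1.433, -0, 1.181, -0.178], TCP at [0.145, 0.608, 0.405] pointing down, gripper open.
Joint ranges: [-3.08, 3.08], [-0.75, 2.2], [0.22, 2.44], [-1.43, 4.57], [0, 2.65], [-2.85, 2.85]. Speed limits (rad/s): [2.79, 2.79, 3.14, 3.14, 3.14, 3.14].

## Interface

Orientations are given as [roll, pitch, yaw] about the fixed x, y, z axes, in that order (R = Rz(yaw) Ry(pitch) Rx(roll)).
In Python, from cell import robot gives the robot as it stands.
- The arm moves only by the shell command python3 drive.py FILE [OPENING] [FORCE], which reads ROWS from the file FILE. ROWS is a JSON object whose key "plan" holds a list of rows, 1 to 10 of them, each of 4 numbers: dx, dy, dz in shares of the most that a row can go, 1 being 62.5 mm, then a turn about the tool's z in units of 0.2 rad; each row shifts and turns the commanded pose from where the row before left it, along the tool's axes as they then stand; what a row does not reach is not made up. A row lasts 1/8 s, in which the tool goes at most 0.0625 m and 0.188 rad, less where a joint would pass 70% of its speed; a pose out of reach is approached as far as the arm can. OPENING is the finger opening in m, set as the command begins (- or left out keeps the last). The fingers move at their own pace and stop on an object; FORCE is the grip in N (left out, the last holds). Time passes only in rows, so rows that do not move let the fingers close. It prints the time, the measured TCP pose, the force, the opening and the grip force at its end. Input that does not fit is refused with a message, and nothing moves.
- robot.get_obs(): the state, without advancing time (a new reading comes with each control period).
- robot.camera(name): name is "side" or "top"; returns a dict with "pixels" (480x640x3 uint8, blue, green, red), "K" (3x3 intrinsics, pixels), "position" and "attitude" of the camera in the world. Camera axes: x right, y up, looking along -z (the intrinsics and any distortion apply to the point x, -y, -z); pixel columns grow to the right and rows downward; lengths in m; the calibration is good to about 2 mm. A picture is of the moment at which its call begins. There is no depth.
- robot.finish_job(): hands the job in; it is judged then, once.
The state is a dict: "time": time; "qpos": joint angles; "qd": joint speeds; "tau": joint torques, N m; "tool_pos": TCP position; "tool_rot": TCP orientation; "wrist_force": force on the tool from outside, world axes, zero at the start; "moment": the same for the moment, N m; "opening": finger opening in m; "grasp_force": force on a finger pad.
Only numpy, scipy, OpenCV 4.12 (cv2) and the standard library are available. Lean on these libraries where they do the work, as an engineer would, in place of code of your own. Each camera call takes 0.05 s, during which the arm holds its last target. There are 200 camera calls.

## Working session

There is one attempt and no reset: what is moved stays moved. The work goes in short steps, Python scripts to look and compute and a shell command to move; the robot and the scene stay as the last step left them, time stands still between calls to the robot, and variables do not carry over. Pictures are saved under pics/ and viewed, at most 14 in all, crops included, and the job is handed in when it is done.

```bash
ls; mkdir -p pics; cat > h.py <<'E'
import numpy as np, cv2
from cell import robot
from scipy.spatial.transform import Rotation as R
def snap(n,f):
    c=robot.camera(n); cv2.imwrite(f,c["pixels"]); 
    np.savez(f[:-4]+".npz",**{k:np.array(v) for k,v in c.items()}); return c
def cam(f): return np.load(f[:-4]+".npz",allow_pickle=True)
def att(c):
    a=np.array(c["attitude"],float)
    return R.from_euler("xyz",a).as_matrix() if a.shape==(3,) else (a if a.shape==(3,3) else None)
def ray(c,u,v):
    d=np.linalg.inv(c["K"])@[u,v,1]; return att(c)@(d*[1,-1,-1])
def onz(c,u,v,z):
    p=np.array(c["position"]); d=ray(c,u,v); return p+d*(z-p[2])/d[2]
def proj(c,P):
    q=att(c).T@(np.array(P)-c["position"]); q=q*[1,-1,-1]; q=c["K"]@q; return q[:2]/q[2]
def tri(c1,p1,c2,p2):
    A=[];b=[]
    for c,p in((c1,p1),(c2,p2)):
        d=ray(c,*p); d/=np.linalg.norm(d); M=np.eye(3)-np.outer(d,d); A.append(M); b.append(M@c["position"])
    return np.linalg.lstsq(np.vstack(A),np.hstack(b),rcond=None)[0]
E
python3 - <<'E'
from h import *
for n in("top","side"):
    c=snap(n,f"pics/{n}0.png"); print({k:v for k,v in c.items() if k!="pixels"})
print(robot.get_obs())
E
```

```text
cell.py
drive.py
pics
{'K': array([[497.49617129,   0.        , 312.50097794],
       [  0.        , 497.49617129, 239.71411623],
       [  0.        ,   0.        ,   1.        ]]), 'position': array([ 0.20445859, -0.03663892,  1.23531503]), 'attitude': array([ 0.30159051, -0.00515866, -1.49167016])}
{'K': array([[494.6552829 ,   0.        , 319.42255461],
       [  0.        , 494.6552829 , 234.8376703 ],
       [  0.        ,   0.        ,   1.        ]]), 'position': array([ 0.1640507 , -0.77085089,  0.83902532]), 'attitude': array([ 0.85332447, -0.00807743, -0.47354025])}
{'time': 0.1, 'qpos': array([ 1.15850726e+00,  5.28384410e-01,  1.43381708e+00, -3.57977997e-05,
        1.18139600e+00, -1.78526443e-01]), 'qd': array([-1.02283440e-03, -1.00383407e-03, -2.63640863e-03,  7.70912253e-04,
        1.74650246e-04,  4.20139179e-05]), 'tau': array([-1.27842877e-04, -4.43305063e+01, -1.78586698e+01, -2.25347876e-04,
        3.91598893e-03,  1.18617623e-05]), 'tool_pos': array([0.14463424, 0.60770162, 0.40381059]), 'tool_rot': array([-3.13961380e+00, -3.23453326e-04,  2.90784334e+00]), 'wrist_force': array([0.28162213, 0.46093952, 0.8003126 ]), 'moment': array([ 0.01125879, -0.06067937,  0.0628355 ]), 'grasp_force': 0.0, 'opening': 0.08548830970142461}
```

View pics/top0.png

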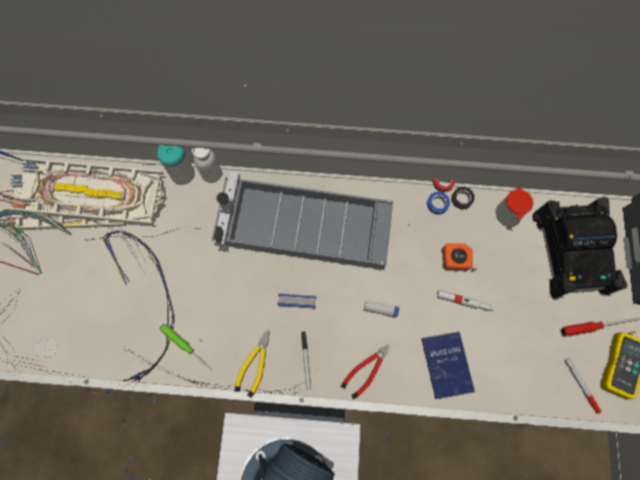

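View pics/side0.png

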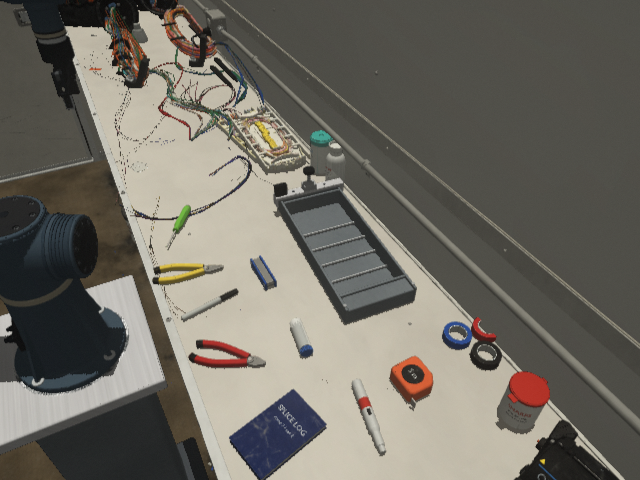

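The pictures show a hex key set (top 297,300), a sleeve tube (381,309), a pen locator (465,300) and the tape measure (458,257). There is no torch. The case centre is near (308,223) and the bridge is parked at its left end. Next I'll enlarge crops of both views.

```bash
python3 - <<'E'
import cv2
def crop(f,o,x,y,w,h,s):
    i=cv2.imread(f)[y:y+h,x:x+w]; cv2.imwrite(o,cv2.resize(i,None,fx=s,fy=s,interpolation=cv2.INTER_CUBIC))
crop("pics/top0.png","pics/t1.png",210,165,200,150,4)
crop("pics/top0.png","pics/t2.png",340,200,160,120,5)
crop("pics/side0.png","pics/s1.png",240,160,200,150,4)
crop("pics/side0.png","pics/s2.png",280,310,200,150,4)
E
```

```text
(no output)
```

View pics/t1.png

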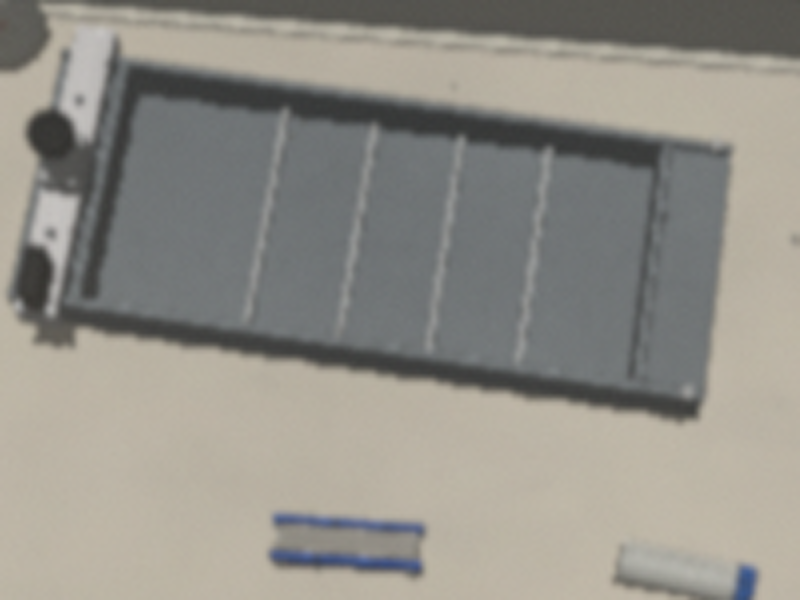

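View pics/t2.png

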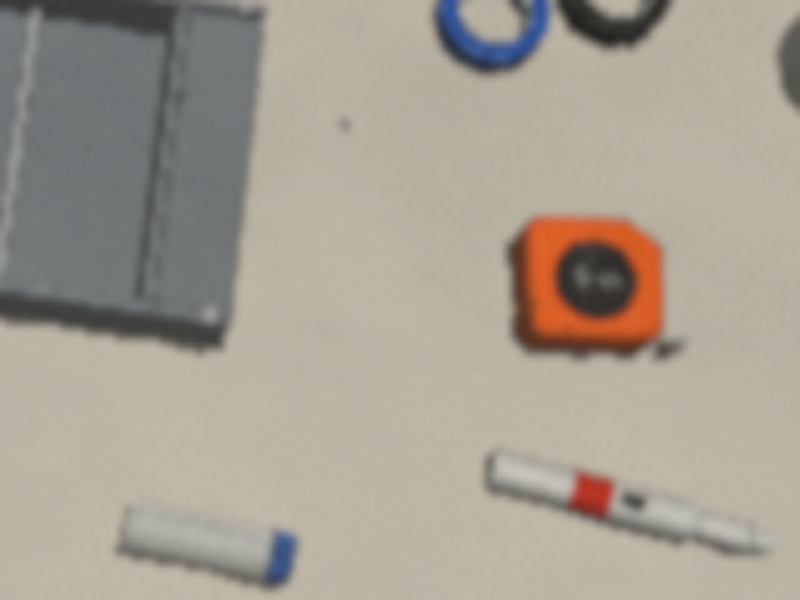

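View pics/s1.png

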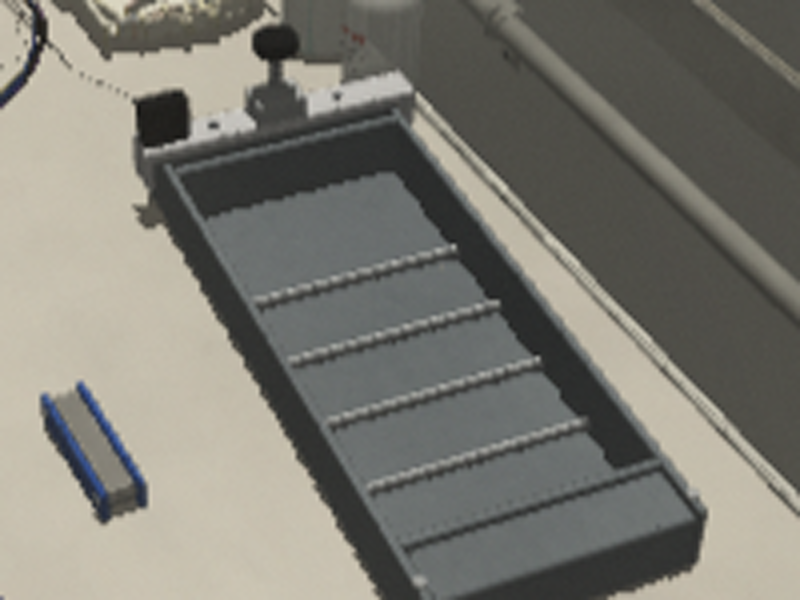

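View pics/s2.png

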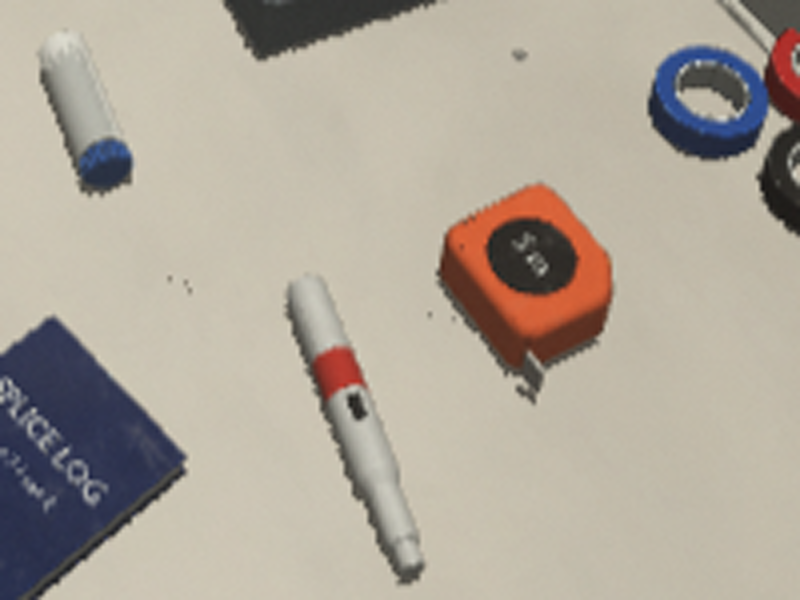

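```bash
python3 - <<'E'
from h import *
T=cam("pics/top0.png");S=cam("pics/side0.png")
t1=lambda u,v:(210+u/4,165+v/4); t2=lambda u,v:(340+u/5,200+v/5)
s1=lambda u,v:(240+u/4,160+v/4); s2=lambda u,v:(280+u/4,310+v/4)
P={}
for n,a,b in [("rib1far",t1(285,108),s1(455,248)),("rib1near",t1(248,320),s1(258,302)),("rib4far",t1(549,148),s1(587,422)),("rib4near",t1(520,362),s1(372,488)),
("deck+x",t1(732,148),s1(705,512)),("deck-x",t1(703,390),s1(422,580)),("knob",t1(50,132),s1(276,40)),("grip",t1(37,262),s1(162,97)),
("tape",t2(596,280),s2(532,257)),("lasA",t2(492,472),s2(305,285)),("lasB",t2(770,546),s2(410,573)),("red",t2(592,495),s2(340,373)),
("slA",t2(123,528),s2(60,45)),("slB",t2(287,557),s2(105,165)),
("hx1",t1(275,518),s1(80,386)),("hx2",t1(425,527),s1(146,496)),("hx3",t1(420,567),s1(104,516)),("hx4",t1(270,555),s1(44,399))]:
    p=tri(T,a,S,b);P[n]=p; print(n,p.round(4), "resid px",(proj(T,p)-a).round(1),(proj(S,p)-b).round(1))
# case fit: known case-frame x/y
f=(P["deck+x"]-P["deck-x"]); print("yaw from deck x-axis",np.arctan2(f[1],f[0]))
r=P["rib1far"]+P["rib1near"]-P["rib4far"]-P["rib4near"]; print("yaw from ribs (y axis)",np.arctan2(-r[0],r[1]), np.linalg.norm(r)/2)
E
```

```text
rib1far [0.7112 0.0811 0.0061] resid px [-0.1  0.4] [ 0.4 -0.2]
rib1near [0.5665 0.0896 0.0066] resid px [ 0.3 -1.2] [-1.1  0.4]
rib4far [ 0.6981 -0.0963  0.0065] resid px [ 0.  -0.1] [-0.1  0. ]
rib4near [ 0.5531 -0.0871  0.0075] resid px [ 0.4 -1.4] [-1.6  0.6]
deck+x [ 0.6945 -0.2125  0.0411] resid px [ 0.1 -0.4] [-0.4  0.2]
deck-x [ 0.5262 -0.1969  0.0571] resid px [-0.   0.1] [ 0.1 -0.1]
knob [0.6422 0.2111 0.1119] resid px [ 0.1 -0.3] [-0.3  0.1]
grip [0.5628 0.2126 0.0915] resid px [-0.2  0.7] [ 0.7 -0.3]
tape [ 0.566  -0.3841  0.0323] resid px [ 0.1 -0.4] [-0.5  0.2]
lasA [ 0.4697 -0.3378  0.0113] resid px [ 0.2 -0.9] [-1.1  0.4]
lasB [ 0.4425 -0.4762  0.0074] resid px [ 0.1 -0.2] [-0.3  0.1]
red [ 0.4605 -0.3863  0.0148] resid px [ 0.1 -0.6] [-0.7  0.3]
slA [ 0.4266 -0.1552  0.0124] resid px [ 0.2 -0.9] [-1.   0.4]
slB [ 0.4161 -0.2358  0.0146] resid px [ 0. -0.] [-0.  0.]
hx1 [0.4353 0.0592 0.0158] resid px [ 0.1 -0.3] [-0.3  0.1]
hx2 [ 0.4383 -0.0339  0.007 ] resid px [ 0.  -0.1] [-0.1  0. ]
hx3 [ 0.4132 -0.0326  0.0015] resid px [-0.   0.2] [ 0.2 -0.1]
hx4 [0.4124 0.0601 0.0141] resid px [ 0.1 -0.3] [-0.3  0.1]
yaw from deck x-axis -0.09193214560333925
yaw from ribs (y axis) -0.07474545247842435 0.17756723061793397
```
rib pitch: 58 → 3*58=174; measured 177.6? Rib 1-4: wide rib at center 52... ribs: wide|1, 1|2, 2|3, 3|4: 3 * 58 =174. OK z should be 12. measured 6-7; hmm, z low by 5 and scale 2% large: consistent. Use z=12 assumption and the top view average? "calibration good to 2mm". Fine.

```bash
python3 - <<'E'
from h import *
from scipy.optimize import least_squares
T=cam("pics/top0.png");S=cam("pics/side0.png")
t1=lambda u,v:np.array((210+u/4,165+v/4)); s1=lambda u,v:np.array((240+u/4,160+v/4))
ribs=[(72.5,t1(285,108),t1(248,320),s1(455,248),s1(258,302)),(12.5,t1(374,124),t1(340,336),s1(498,305),s1(292,361)),
(-45.5,t1(461,137),t1(431,350),s1(540,362),s1(332,424)),(-103.5,t1(549,148),t1(520,362),s1(587,422),s1(372,488))]
def W(p,x,y,z):
    c,s=np.cos(p[2]),np.sin(p[2]); return [p[0]+(c*x-s*y)/1e3,p[1]+(s*x+c*y)/1e3,z/1e3]
def lin(c,p,y,q):
    a,b=proj(c,W(p,-80,y,12)),proj(c,W(p,80,y,12)); d=(b-a)/np.linalg.norm(b-a); e=q-a; return d[0]*e[1]-d[1]*e[0]
def f(p,cs=(0,1)):
    r=[]
    for y,a,b,c_,d in ribs:
        if 0 in cs: r+=[lin(T,p,y,a),lin(T,p,y,b),*(proj(T,W(p,80,y,12))-a)]
        if 1 in cs: r+=[lin(S,p,y,c_),lin(S,p,y,d),*(proj(S,W(p,80,y,12))-c_)]
    by=200.5-p[3]
    if 0 in cs: r+=[*(proj(T,W(p,0,by,120))-t1(50,132))]
    if 1 in cs: r+=[*(proj(S,W(p,0,by,120))-s1(276,40))]
    return np.array(r)
for cs in((0,1),(0,),(1,)):
    o=least_squares(f,[.63,0,-.07,5],args=(cs,),x_scale=[.01,.01,.01,1]); p=o.x; print(cs,p.round(4),o.fun.round(1))
    for n,y in(("wide",124.5),("b1",41.5),("b2",-16.5),("b3",-74.5),("b4",-132.5)): print(n,np.round(W(p,0,y,4),4))
    print("knob",np.round(W(p,0,200.5-p[3],120),4),"grip",np.round(W(p,-80,200.5-p[3],80),4))
    print("grip pix",proj(T,W(p,-80,200.5-p[3],92))*4-[840,660],proj(S,W(p,-80,200.5-p[3],92))*4-[960,640])
E
```

```text
(0, 1) [ 0.6232  0.0111 -0.0727  4.1224] [-1.1 -0.5  1.   0.6  0.7  1.   0.2 -0.8 -1.  -0.5  1.1 -0.2  1.2  0.8
 -0.2 -1.2 -0.9 -0.1  1.  -0.3  1.1  1.4 -0.  -1.1 -0.7 -0.4  0.7  0.1
  0.9  1.  -0.4 -0.8  1.   0.3 -1.2 -1.3]
wide [0.6323 0.1352 0.004 ]
b1 [0.6263 0.0525 0.004 ]
b2 [ 0.622  -0.0054  0.004 ]
b3 [ 0.6178 -0.0632  0.004 ]
b4 [ 0.6136 -0.1211  0.004 ]
knob [0.6375 0.2069 0.12  ] grip [0.5577 0.2127 0.08  ]
grip pix [ 34.60142872 272.65516203] [157.23337735  97.20920664]
(0,) [ 0.6234  0.013  -0.0696  3.5651] [-0.3  0.1  0.2  0.6 -0.2  0.1  0.3 -0.3 -0.1  0.5  0.2 -0.5  0.1  0.2
 -0.  -0.2 -0.1  0.4]
wide [0.6321 0.1372 0.004 ]
b1 [0.6263 0.0544 0.004 ]
b2 [ 0.6223 -0.0035  0.004 ]
b3 [ 0.6182 -0.0614  0.004 ]
b4 [ 0.6142 -0.1192  0.004 ]
knob [0.6371 0.2094 0.12  ] grip [0.5573 0.215  0.08  ]
grip pix [ 30.8398962  273.02394347] [155.26981682  95.59353317]
(1,) [ 6.2190e-01  7.9000e-03 -7.5000e-02  8.2796e+00] [-0.2  0.1  0.5  0.   0.2 -0.2  0.  -0.3  0.1  0.4  0.2 -0.1 -0.2 -0.1
 -0.2  0.3 -0.4  0.3]
wide [0.6312 0.132  0.004 ]
b1 [0.625  0.0493 0.004 ]
b2 [ 0.6207 -0.0086  0.004 ]
b3 [ 0.6163 -0.0664  0.004 ]
b4 [ 0.612  -0.1243  0.004 ]
knob [0.6363 0.1995 0.12  ] grip [0.5565 0.2055 0.08  ]
grip pix [ 46.19386862 275.47152468] [159.99220678 103.47946979]
```

```bash
python3 - <<'E'
from h import *
T=cam("pics/top0.png");S=cam("pics/side0.png")
t1=lambda u,v:(210+u/4,165+v/4); t2=lambda u,v:(340+u/5,200+v/5)
s1=lambda u,v:(240+u/4,160+v/4); s2=lambda u,v:(280+u/4,310+v/4)
def show(n,z,a,b):
    p,q=[onz(T,*k,z)[:2] for k in a],[onz(S,*k,z)[:2] for k in b]
    for w,k in(("T",p),("S",q)):
        out=np.mean(k,0).round(4); d=k[0]-k[1] if len(k)>1 else [0,1]
        print(n,w,out,"yaw(y axis)",np.arctan2(-d[0],d[1]).round(3),"len",np.linalg.norm(d).round(3))
    print("   mean",((np.mean(p,0)+np.mean(q,0))/2).round(4))
show("tape disc",.034,[t2(596,280)],[s2(532,257)])
show("tape near edge",.034,[t2(530,343),t2(655,343)],[s2(447,235),s2(520,335)])
show("tape left edge(x)",.034,[t2(535,220),t2(530,340)],[s2(540,187),s2(450,235)])
show("laser",.010,[t2(492,472),t2(770,546)],[s2(305,285),s2(410,573)])
show("sleeve",.013,[t2(123,528),t2(287,557)],[s2(60,45),s2(105,165)])
h=[(275,518),(270,555),(425,527),(420,567)];g=[(80,386),(44,399),(146,496),(104,516)]
m=lambda l,i:((l[i][0]+l[i+1][0])/2,(l[i][1]+l[i+1][1])/2)
show("hex",.020,[t1(*m(h,0)),t1(*m(h,2))],[s1(*m(g,0)),s1(*m(g,2))])
E
```

```text
tape disc T [ 0.5645 -0.3833] yaw(y axis) 0.0 len 1.0
tape disc S [ 0.5662 -0.385 ] yaw(y axis) 0.0 len 1.0
   mean [ 0.5653 -0.3841]
tape near edge T [ 0.5318 -0.3813] yaw(y axis) 0.08 len 0.062
tape near edge S [ 0.5374 -0.3865] yaw(y axis) 0.007 len 0.059
   mean [ 0.5346 -0.3839]
tape left edge(x) T [ 0.5622 -0.3515] yaw(y axis) -1.611 len 0.063
tape left edge(x) S [ 0.5654 -0.3561] yaw(y axis) -1.516 len 0.054
   mean [ 0.5638 -0.3538]
laser T [ 0.4546 -0.4063] yaw(y axis) -0.188 len 0.14
laser S [ 0.4574 -0.4072] yaw(y axis) -0.214 len 0.143
   mean [ 0.456  -0.4068]
sleeve T [ 0.4204 -0.1954] yaw(y axis) -0.097 len 0.082
sleeve S [ 0.4227 -0.1952] yaw(y axis) -0.151 len 0.08
   mean [ 0.4215 -0.1953]
hex T [0.4225 0.013 ] yaw(y axis) 0.01 len 0.093
hex S [0.4219 0.0037] yaw(y axis) -0.023 len 0.102
   mean [0.4222 0.0084]
```

The manual's scale: shifts go in shares of 62.5 mm and turns go in units of 0.2 rad. Converting my numbers, 0.167 rad is 0.835.

```bash
cat > go.py <<'E'
# go.py x y z yaw : turn needed, and the shift in tool axes at the final yaw
import sys; from h import *
x,y,z,w=[eval(a,{"pi":np.pi}) for a in sys.argv[1:5]]; o=robot.get_obs(); p=np.array(o["tool_pos"]); c=o["tool_rot"][2]
t=(c-w+np.pi)%(2*np.pi)-np.pi; d=np.array([x,y,z])-p
def sh(w): return np.round([np.cos(w)*d[0]+np.sin(w)*d[1],np.sin(w)*d[0]-np.cos(w)*d[1],-d[2]],4)
print("turn",round(t,3),"q6",round(o["qpos"][5],2),"shift after turn",sh(w),"shift before turn",sh(c),"F",np.round(o["wrist_force"],1),"op",round(o["opening"],4))
E
echo '{"plan":[[0, 0, 0, 0.835], [0, 0, 0, 0.835], [0, 0, 0, 0.835], [0, 0, 0, 0.835], [0, 0, 0, 0.835], [0, 0, 0, 0.835], [0, 0, 0, 0.835], [0, 0, 0, 0.835]]}' > rows.txt && python3 drive.py rows.txt 0.06
echo '{"plan":[[-0.864, 0.4, 0, 0], [-0.864, 0.4, 0, 0], [-0.864, 0.4, 0, 0], [-0.864, 0.4, 0, 0], [-0.864, 0.4, 0, 0], [-0.864, 0.4, 0, 0], [-0.864, 0.4, 0, 0], [-0.864, 0.4, 0, 0], [-0.864, 0.4, 0, 0], [-0.864, 0.4, 0, 0]]}' > rows.txt && python3 drive.py rows.txt
python3 go.py 0.4225 0.010 0.25 pi/2
```

```text
time: 1.1
tool_pos: [0.1447, 0.6078, 0.4041]
tool_rot: [-3.141, 0.001, 1.566]
wrist_force: [0.1, 0.9, 0.6]
opening: 0.0599
grasp_force: 0.0
time: 2.35
tool_pos: [0.3957, 0.0663, 0.4047]
tool_rot: [3.141, -0.0, 1.571]
wrist_force: [0.3, 0.1, 0.8]
opening: 0.0601
grasp_force: 0.0
turn 0.001 q6 -0.12 shift after turn [-0.0563  0.0268  0.1547] shift before turn [-0.0563  0.0268  0.1547] F [0.3 0.1 0.8] op 0.0601
```

```bash
echo '{"plan":[[-0.896, 0.432, 0, 0], [0, 0, 0.88, 0], [0, 0, 0.88, 0], [0, 0, 0.72, 0], [0, 0, 0, 0], [0, 0, 0, 0]]}' > rows.txt && python3 drive.py rows.txt
python3 - <<'E'
from h import *
for n,x,y,w,h,s in(("top",230,230,130,110,3),("side",200,190,130,130,3)):
    c=snap(n,f"pics/{n}1.png")
    i=c["pixels"][y:y+h,x:x+w]; cv2.imwrite(f"pics/a_{n}.png",cv2.resize(i,(w*s,390 if n=="side" else 330),interpolation=cv2.INTER_CUBIC))
a=cv2.imread("pics/a_top.png");b=cv2.imread("pics/a_side.png")
a=cv2.copyMakeBorder(a,0,60,0,0,cv2.BORDER_CONSTANT); cv2.imwrite("pics/a.png",np.hstack([a,b]))
o=robot.get_obs(); t=o["tool_pos"]
for n in("top","side"):
    c=cam(f"pics/{n}1.png")
    for dx in(-.03,.03): print(n,proj(c,[t[0]+dx,t[1],t[2]-.165]))
E
```

```text
time: 3.1
tool_pos: [0.4228, 0.0123, 0.2506]
tool_rot: [3.14, 0.0, 1.572]
wrist_force: [0.5, -0.2, -0.6]
opening: 0.0603
grasp_force: 0.0
top [295.35423968 307.85367223]
top [297.62862371 282.56823002]
side [247.56987264 252.47973019]
side [272.52463051 244.3383062 ]
```

View pics/a.png

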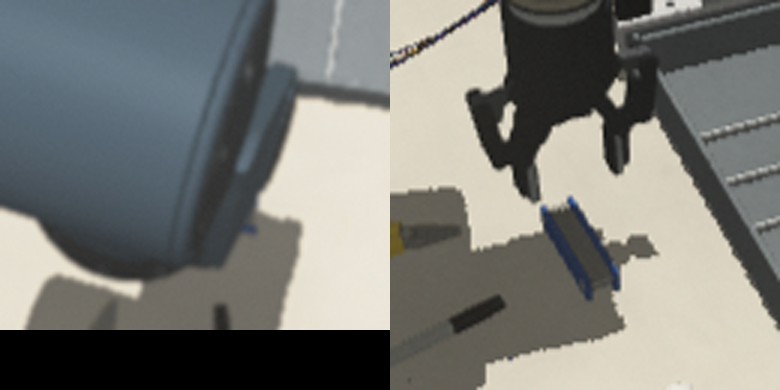

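The side view shows both fingertips, at about (247,255) and (276,247), straddling the hex set. The side camera reads low in y here, so I'll trust the top view in this area and go down.

Scaled: 0.04 m is 0.64, 0.031 m is 0.496.

```bash
echo '{"plan":[[0, 0, 0.64, 0], [0, 0, 0.496, 0], [0, 0, 0, 0], [0, 0, 0, 0]]}' > rows.txt && python3 drive.py rows.txt
echo '{"plan":[[0, 0, 0, 0], [0, 0, 0, 0], [0, 0, 0, 0], [0, 0, 0, 0], [0, 0, 0, 0], [0, 0, 0, 0]]}' > rows.txt && python3 drive.py rows.txt 0.0 60
echo '{"plan":[[0, 0, -0.64, 0], [0, 0, -0.8, 0], [0, 0, -0.8, 0], [0, 0, 0, 0]]}' > rows.txt && python3 drive.py rows.txt
python3 - <<'E'
from h import *
c=snap("side","pics/side2.png"); i=c["pixels"][140:300,200:360]; cv2.imwrite("pics/b.png",cv2.resize(i,None,fx=3,fy=3))
E
```

```text
time: 3.7
tool_pos: [0.4229, 0.0122, 0.1803]
tool_rot: [3.139, 0.001, 1.572]
wrist_force: [0.3, -0.6, -0.7]
opening: 0.0603
grasp_force: 0.0
time: 4.45
tool_pos: [0.4227, 0.0122, 0.1801]
tool_rot: [3.138, 0.001, 1.572]
wrist_force: [-0.1, -0.5, 10.5]
opening: 0.0262
grasp_force: 59.0
time: 4.95
tool_pos: [0.423, 0.0122, 0.3222]
tool_rot: [3.133, 0.002, 1.572]
wrist_force: [0.7, -1.1, -1.4]
opening: 0.0269
grasp_force: 60.2
```

View pics/b.png

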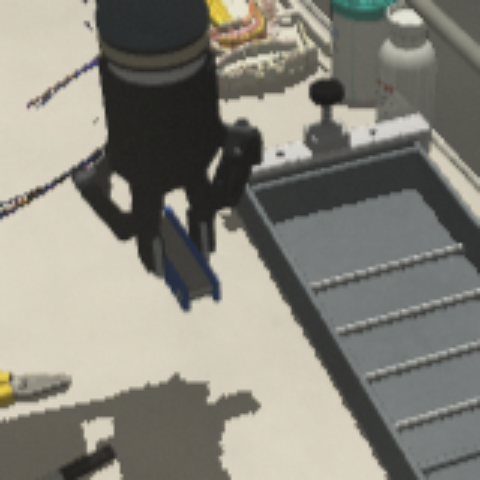

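The picture shows the hex set held square between the pads, at about (185,260), hanging level. Next is bay 2.

```bash
echo '{"plan":[[0, 0, 0, -0.9375], [0, 0, 0, -0.9375], [0, 0, 0, -0.9375], [0, 0, 0, -0.9375], [0, 0, 0, -0.9375], [0, 0, 0, -0.9375], [0, 0, 0, -0.9375], [0, 0, 0, -0.9375], [0, 0, 0, 0]]}' > rows.txt && python3 drive.py rows.txt
python3 go.py 0.622 -0.0045 0.26 pi-0.0705
```

```text
time: 6.12
tool_pos: [0.4217, 0.0124, 0.3174]
tool_rot: [3.141, -0.004, 3.07]
wrist_force: [-0.0, -0.4, -1.6]
opening: 0.0266
grasp_force: 65.2
turn -0.002 q6 -1.74 shift after turn [-0.201  -0.0027  0.0574] shift before turn [-0.201  -0.0024  0.0574] F [-0.  -0.4 -1.6] op 0.0266
```

Scaled: -0.051 m is -0.816, -0.05 m is -0.8.

```bash
echo '{"plan":[[-0.8, -0.016, 0, 0], [-0.8, -0.016, 0, 0], [-0.8, -0.016, 0, 0], [-0.816, 0, 0, 0], [0, 0, 0.48, 0], [0, 0, 0.432, 0], [0, 0, 0, 0], [0, 0, 0, 0]]}' > rows.txt && python3 drive.py rows.txt
python3 go.py 0.622 -0.0045 0.195 pi-0.0705
python3 - <<'E'
from h import *
snap("top","pics/x.png"); c=snap("side","pics/side3.png"); i=c["pixels"][140:300,280:440]; cv2.imwrite("pics/b3.png",cv2.resize(i,None,fx=4,fy=4))
E
```

```text
time: 7.12
tool_pos: [0.6227, -0.0048, 0.2617]
tool_rot: [3.142, -0.0, 3.07]
wrist_force: [0.7, 0.0, -0.2]
opening: 0.0265
grasp_force: 65.1
turn -0.001 q6 -1.69 shift after turn [0.0008 0.0002 0.0667] shift before turn [0.0008 0.0002 0.0667] F [ 0.7  0.  -0.2] op 0.0265
```

View pics/b3.png

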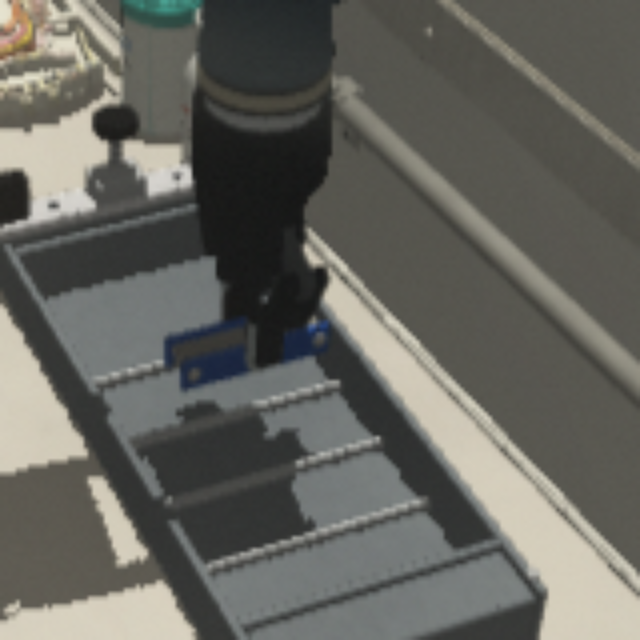

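The hex set hangs level and lines up with the ribs. I'll lower it and release.

Scaled: 0.035 m is 0.56, 0.032 m is 0.512.

```bash
echo '{"plan":[[0, 0, 0.56, 0], [0, 0, 0.512, 0], [0, 0, 0, 0], [0, 0, 0, 0]]}' > rows.txt && python3 drive.py rows.txt
echo '{"plan":[[0, 0, 0, 0], [0, 0, 0, 0], [0, 0, 0, 0]]}' > rows.txt && python3 drive.py rows.txt 0.046
echo '{"plan":[[0, 0, -0.8, 0], [0, 0, -0.8, 0], [0, 0, -0.8, 0], [0, 0, 0, 0], [0, 0, 0, 0]]}' > rows.txt && python3 drive.py rows.txt
echo '{"plan":[[0.88, 0, 0, 0], [0.88, 0, 0, 0], [0.88, 0, 0, 0], [0.88, 0, 0, 0]]}' > rows.txt && python3 drive.py rows.txt 0.05
python3 - <<'E'
from h import *
a=snap("side","pics/side4.png"); t=snap("top","pics/top4.png")
# object shift check vs start in regions (top and side)
s0=cv2.imread("pics/side0.png");t0=cv2.imread("pics/top0.png")
for n,A,B,(x,y,w,h) in[("tape",s0,a["pixels"],(385,350,55,60)),("laser",s0,a["pixels"],(345,372,45,85)),("sleeve",s0,a["pixels"],(285,312,35,50))]:
    print(n,cv2.absdiff(A,B)[y:y+h,x:x+w].mean().round(1))
cv2.imwrite("pics/c.png",cv2.resize(a["pixels"][160:320,240:440],None,fx=3,fy=3))
E
python3 go.py 0.4205 -0.195 0.26 pi/2-0.11
```

```text
time: 7.72
tool_pos: [0.6234, -0.0049, 0.1963]
tool_rot: [-3.141, 0.003, 3.072]
wrist_force: [0.6, 0.0, -1.3]
opening: 0.0262
grasp_force: 65.2
time: 8.1
tool_pos: [0.6229, -0.0048, 0.1956]
tool_rot: [-3.141, 0.001, 3.072]
wrist_force: [-0.1, -0.0, -0.1]
opening: 0.0458
grasp_force: 0.0
time: 8.72
tool_pos: [0.6222, -0.0046, 0.3445]
tool_rot: [3.142, -0.001, 3.072]
wrist_force: [-0.7, -0.0, -0.3]
opening: 0.0459
grasp_force: 0.0
time: 9.22
tool_pos: [0.4007, 0.011, 0.3433]
tool_rot: [3.141, -0.004, 3.072]
wrist_force: [0.1, -0.7, -0.2]
opening: 0.05
grasp_force: 0.0
tape 12.5
laser 15.3
sleeve 14.9
turn 1.611 q6 -1.75 shift after turn [-0.2035  0.0479  0.0824] shift before turn [-0.0397 -0.2052  0.0824] F [-1.  -1.   0.1] op 0.0502
```

View pics/c.png

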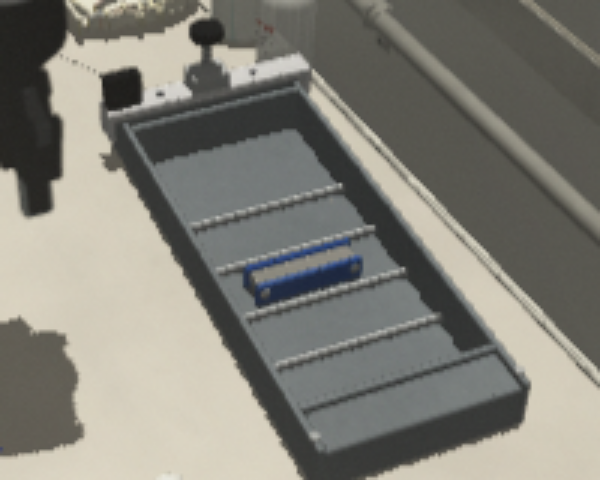

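The hex set lies flat in bay 2. To check whether the other items have moved, I'll use template matching.

```bash
cat > chk.py <<'E'
import sys; from h import *
def chk(S,T,items):
    B={"tape":((385,350,55,60),(440,240,40,35)),"laser":((345,372,45,85),(435,286,62,30)),"sleeve":((285,312,35,50),(360,296,44,26))}
    for n in items:
        for v,I,I0,(x,y,w,h) in(("S",S,"pics/side0.png",B[n][0]),("T",T,"pics/top0.png",B[n][1])):
            t=cv2.imread(I0)[y:y+h,x:x+w]; m=40; r=cv2.matchTemplate(I[y-m:y+h+m,x-m:x+w+m],t,cv2.TM_CCOEFF_NORMED); _,s,_,l=cv2.minMaxLoc(r); print(n,v,round(s,2),l[0]-m,l[1]-m)
if len(sys.argv)>1:
    f=sys.argv[1]; s=snap("side",f"pics/side{f}.png")["pixels"]; t=snap("top",f"pics/top{f}.png")["pixels"]; chk(s,t,sys.argv[2:])
E
python3 -c "
from chk import *
chk(cv2.imread('pics/side4.png'),cv2.imread('pics/top4.png'),['tape','laser','sleeve'])"
```

```text
tape S 1.0 0 0
tape T 1.0 0 0
laser S 1.0 0 0
laser T 1.0 0 0
sleeve S 1.0 0 0
sleeve T 1.0 0 0
```

Scaled: -0.052 m is -0.832, -0.051 m is -0.816, 0.18 rad is 0.9.

```bash
echo '{"plan":[[-0.16, -0.816, 0, 0], [-0.16, -0.816, 0, 0], [-0.16, -0.816, 0, 0], [-0.16, -0.832, 0, 0], [0, 0, 0, 0.9], [0, 0, 0, 0.9], [0, 0, 0, 0.9], [0, 0, 0, 0.9], [0, 0, 0, 0.9], [0, 0, 0, 0.9]]}' > rows.txt && python3 drive.py rows.txt
echo '{"plan":[[0, 0, 0.64, 0.9], [0, 0, 0.64, 0.9], [0, 0, 0, 0.9], [0, 0, 0, 0], [0, 0, 0, 0]]}' > rows.txt && python3 drive.py rows.txt 0.055
python3 go.py 0.4210 -0.195 0.187 pi/2-0.12
```

```text
time: 10.58
tool_pos: [0.4287, -0.1966, 0.3431]
tool_rot: [-3.14, -0.003, 1.986]
wrist_force: [0.2, -0.2, -0.3]
opening: 0.0499
grasp_force: 0.0
time: 11.2
tool_pos: [0.4289, -0.1967, 0.2643]
tool_rot: [-3.141, -0.0, 1.454]
wrist_force: [0.6, -0.1, -0.1]
opening: 0.055
grasp_force: 0.0
turn 0.004 q6 -0.55 shift after turn [ 0.0008 -0.008   0.0773] shift before turn [ 0.0008 -0.008   0.0773] F [ 0.6 -0.1 -0.1] op 0.055
```

Scaled: 0.03 m is 0.48, 0.017 m is 0.272.

```bash
echo '{"plan":[[0, -0.128, 0.48, 0], [0, 0, 0.48, 0], [0, 0, 0.272, 0], [0, 0, 0, 0], [0, 0, 0, 0]]}' > rows.txt && python3 drive.py rows.txt
echo '{"plan":[[0, 0, 0, 0], [0, 0, 0, 0], [0, 0, 0, 0], [0, 0, 0, 0], [0, 0, 0, 0], [0, 0, 0, 0]]}' > rows.txt && python3 drive.py rows.txt 0.0 50
echo '{"plan":[[0, 0, -0.64, 0], [0, 0, -0.8, 0], [0, 0, -0.8, 0], [0, 0, 0, 0]]}' > rows.txt && python3 drive.py rows.txt
python3 go.py 0.618 -0.0625 0.26 pi-0.0705
```

```text
time: 11.82
tool_pos: [0.4211, -0.1959, 0.1884]
tool_rot: [3.14, 0.001, 1.453]
wrist_force: [0.4, -0.6, 0.7]
opening: 0.055
grasp_force: 0.0
time: 12.58
tool_pos: [0.4211, -0.1959, 0.1888]
tool_rot: [3.14, 0.001, 1.452]
wrist_force: [-0.6, 0.0, 6.2]
opening: 0.0224
grasp_force: 48.4
time: 13.08
tool_pos: [0.4216, -0.1962, 0.3314]
tool_rot: [3.133, 0.005, 1.452]
wrist_force: [-0.1, -0.4, -1.7]
opening: 0.0225
grasp_force: 48.1
turn -1.619 q6 -0.56 shift after turn [-0.1865  0.1472  0.0714] shift before turn [0.156  0.1792 0.0714] F [-0.1 -0.4 -1.7] op 0.0225
```

Scaled: -0.18 rad is -0.9.

```bash
echo '{"plan":[[0, 0, 0, -0.9], [0, 0, 0, -0.9], [0, 0, 0, -0.9], [0, 0, 0, -0.9], [0, 0, 0, -0.9], [0, 0, 0, -0.9], [0, 0, 0, -0.9], [0, 0, 0, -0.9], [0, 0, 0, -0.9], [0, 0, 0, 0]]}' > rows.txt && python3 drive.py rows.txt
echo '{"plan":[[-0.592, 0.464, 0, 0], [-0.592, 0.464, 0, 0], [-0.592, 0.464, 0, 0], [-0.592, 0.48, 0, 0], [-0.592, 0.48, 0, 0], [0, 0, 0.56, 0], [0, 0, 0.56, 0], [0, 0, 0, 0], [0, 0, 0, 0]]}' > rows.txt && python3 drive.py rows.txt
python3 go.py 0.618 -0.0625 0.20 pi-0.0705
python3 - <<'E'
from h import *
c=snap("side","pics/side5.png"); i=c["pixels"][140:320,280:460]; cv2.imwrite("pics/b5.png",cv2.resize(i,None,fx=3,fy=3))
E
```

```text
time: 14.32
tool_pos: [0.4204, -0.1954, 0.3268]
tool_rot: [3.14, -0.002, 3.07]
wrist_force: [0.6, 0.6, 0.3]
opening: 0.0222
grasp_force: 48.2
time: 15.45
tool_pos: [0.6159, -0.0622, 0.2582]
tool_rot: [-3.141, 0.001, 3.07]
wrist_force: [-0.1, -0.5, 0.3]
opening: 0.0221
grasp_force: 48.2
turn -0.001 q6 -1.78 shift after turn [-0.0021 -0.0002  0.0582] shift before turn [-0.0021 -0.0002  0.0582] F [-0.1 -0.5  0.3] op 0.0221
```

View pics/b5.png

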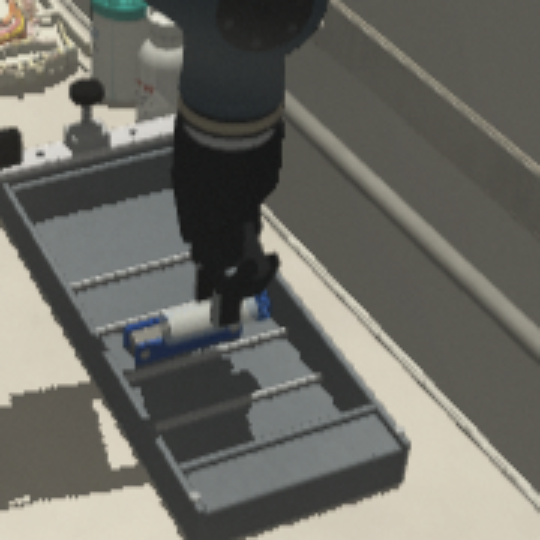

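The tube is held level over bay 3, and the pad covers its side. I'll lower and release it, then check on the rest.

Scaled: 0.031 m is 0.496, 0.03 m is 0.48.

```bash
echo '{"plan":[[-0.032, 0, 0.48, 0], [0, 0, 0.496, 0], [0, 0, 0, 0], [0, 0, 0, 0]]}' > rows.txt && python3 drive.py rows.txt
echo '{"plan":[[0, 0, 0, 0], [0, 0, 0, 0], [0, 0, 0, 0]]}' > rows.txt && python3 drive.py rows.txt 0.046
echo '{"plan":[[0, 0, -0.8, 0], [0, 0, -0.8, 0], [0, 0, -0.8, 0], [0, 0, 0, 0], [0, 0, 0, 0]]}' > rows.txt && python3 drive.py rows.txt
echo '{"plan":[[0.88, 0, 0, 0], [0.88, 0, 0, 0], [0.8, 0, 0, 0], [0, 0, 0, 0]]}' > rows.txt && python3 drive.py rows.txt
python3 chk.py 6 tape laser; python3 go.py 0.4555 -0.4066 0.26 pi/2-0.2
```

```text
time: 16.0
tool_pos: [0.6184, -0.0625, 0.1985]
tool_rot: [-3.141, 0.003, 3.071]
wrist_force: [-0.2, -0.5, -0.1]
opening: 0.0226
grasp_force: 48.2
time: 16.38
tool_pos: [0.6178, -0.0622, 0.1974]
tool_rot: [-3.141, 0.001, 3.072]
wrist_force: [-0.1, 0.1, 0.6]
opening: 0.0461
grasp_force: 0.0
time: 17.0
tool_pos: [0.6172, -0.062, 0.3465]
tool_rot: [3.141, -0.001, 3.072]
wrist_force: [0.2, 0.2, 0.1]
opening: 0.0461
grasp_force: 0.0
time: 17.5
tool_pos: [0.4532, -0.0496, 0.3446]
tool_rot: [3.139, -0.011, 3.071]
wrist_force: [0.8, -0.3, -0.1]
opening: 0.0458
grasp_force: 0.0
tape S 1.0 0 0
tape T 1.0 0 0
laser S 1.0 0 0
laser T 1.0 0 0
turn 1.701 q6 -1.85 shift after turn [-0.349   0.0684  0.0858] shift before turn [-0.0226 -0.3549  0.0858] F [ 0.2 -0.9  1.4] op 0.0456
```

The manual's scale: shifts go in shares of 62.5 mm and turns go in units of 0.2 rad. Converting my numbers, -0.06 m is -0.96, -0.059 m is -0.944, 0.17 rad is 0.85.

```bash
echo '{"plan":[[-0.064, -0.944, 0, 0], [-0.064, -0.944, 0, 0], [-0.064, -0.944, 0, 0], [-0.064, -0.944, 0, 0], [-0.064, -0.944, 0, 0], [-0.048, -0.96, 0, 0], [0, 0, 0, 0.85], [0, 0, 0, 0.85], [0, 0, 0, 0.85], [0, 0, 0, 0.85]]}' > rows.txt && python3 drive.py rows.txt
echo '{"plan":[[0, 0, 0, 0.85], [0, 0, 0, 0.85], [0, 0, 0, 0.85], [0, 0, 0, 0.85], [0, 0, 0, 0.85], [0, 0, 0, 0.85], [0, 0, 0.64, 0], [0, 0, 0.64, 0], [0, 0, 0, 0], [0, 0, 0, 0]]}' > rows.txt && python3 drive.py rows.txt 0.05
python3 go.py 0.4558 -0.4066 0.186 pi/2-0.2
```

```text
time: 18.85
tool_pos: [0.4572, -0.4078, 0.3456]
tool_rot: [3.142, 0.0, 2.386]
wrist_force: [-0.4, 0.3, 0.3]
opening: 0.0457
grasp_force: 0.0
time: 20.1
tool_pos: [0.4571, -0.4076, 0.2671]
tool_rot: [3.14, 0.001, 1.372]
wrist_force: [0.3, -0.5, 0.9]
opening: 0.0502
grasp_force: 0.0
turn 0.001 q6 -0.71 shift after turn [ 0.0007 -0.0015  0.0811] shift before turn [ 0.0007 -0.0015  0.0811] F [ 0.3 -0.5  0.9] op 0.0502
```

Scaled: 0.03 m is 0.48, 0.02 m is 0.32.

```bash
echo '{"plan":[[0, -0.016, 0.48, 0], [0, 0, 0.48, 0], [0, 0, 0.32, 0], [0, 0, 0, 0], [0, 0, 0, 0]]}' > rows.txt && python3 drive.py rows.txt
echo '{"plan":[[0, 0, 0, 0], [0, 0, 0, 0], [0, 0, 0, 0], [0, 0, 0, 0], [0, 0, 0, 0], [0, 0, 0, 0]]}' > rows.txt && python3 drive.py rows.txt 0.0 60
echo '{"plan":[[0, 0, -0.64, 0], [0, 0, -0.8, 0], [0, 0, -0.8, 0], [0, 0, 0, 0]]}' > rows.txt && python3 drive.py rows.txt
python3 go.py 0.614 -0.1205 0.26 pi-0.0705
```

```text
time: 20.72
tool_pos: [0.4557, -0.4071, 0.1879]
tool_rot: [3.14, 0.002, 1.372]
wrist_force: [0.1, -0.5, 0.9]
opening: 0.0496
grasp_force: 0.0
time: 21.48
tool_pos: [0.4556, -0.4069, 0.1881]
tool_rot: [3.14, 0.001, 1.372]
wrist_force: [-0.6, 0.4, 5.9]
opening: 0.0176
grasp_force: 58.9
time: 21.98
tool_pos: [0.4561, -0.4076, 0.3315]
tool_rot: [3.134, 0.007, 1.372]
wrist_force: [0.0, 0.0, -1.2]
opening: 0.0179
grasp_force: 59.0
turn -1.699 q6 -0.71 shift after turn [-0.1372  0.2975  0.0715] shift before turn [0.3126 0.098  0.0715] F [ 0.   0.  -1.2] op 0.0179
```

Scaled: -0.17 rad is -0.85.

```bash
echo '{"plan":[[0, 0, 0, -0.85], [0, 0, 0, -0.85], [0, 0, 0, -0.85], [0, 0, 0, -0.85], [0, 0, 0, -0.85], [0, 0, 0, -0.85], [0, 0, 0, -0.85], [0, 0, 0, -0.85], [0, 0, 0, -0.85], [0, 0, 0, -0.85]]}' > rows.txt && python3 drive.py rows.txt
echo '{"plan":[[-0.368, 0.8, 0, 0], [-0.368, 0.8, 0, 0], [-0.368, 0.8, 0, 0], [-0.368, 0.8, 0, 0], [-0.368, 0.8, 0, 0], [-0.352, 0.76, 0, 0], [0, 0, 0.48, 0], [0, 0, 0.48, 0], [0, 0, 0, 0], [0, 0, 0, 0]]}' > rows.txt && python3 drive.py rows.txt
python3 go.py 0.614 -0.1205 0.20 pi-0.0705
python3 - <<'E'
from h import *
c=snap("side","pics/side7.png"); i=c["pixels"][180:330,280:480]; cv2.imwrite("pics/b7.png",cv2.resize(i,None,fx=4,fy=4,interpolation=cv2.INTER_CUBIC))
E
```

```text
time: 23.22
tool_pos: [0.4548, -0.406, 0.3252]
tool_rot: [3.139, -0.002, 3.077]
wrist_force: [0.6, -0.6, -0.9]
opening: 0.0176
grasp_force: 58.9
time: 24.48
tool_pos: [0.6127, -0.1195, 0.2668]
tool_rot: [3.142, -0.0, 3.072]
wrist_force: [-0.5, -0.1, -1.0]
opening: 0.0174
grasp_force: 59.0
turn 0.0 q6 -1.87 shift after turn [-0.0013 -0.0009  0.0668] shift before turn [-0.0013 -0.0009  0.0668] F [-0.5 -0.1 -1. ] op 0.0174
```

View pics/b7.png

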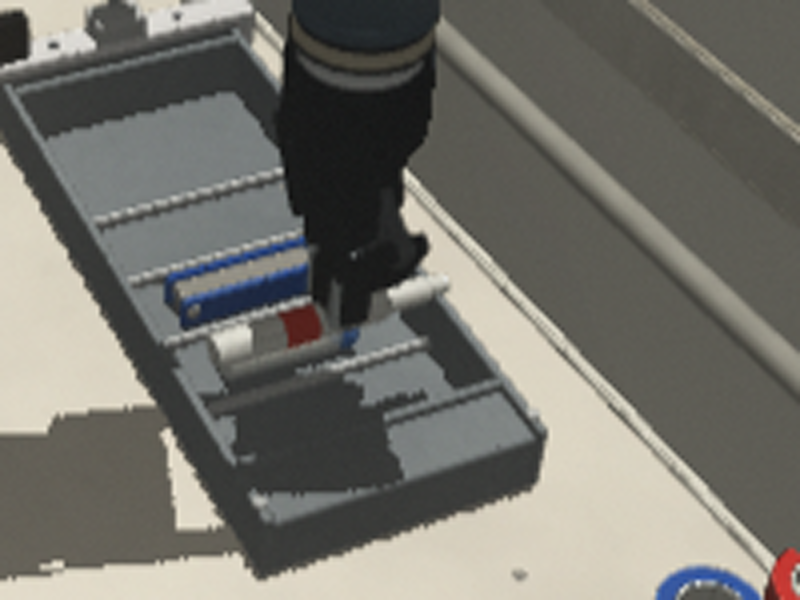

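The pen hangs level, with its ends at crop (215,352) and (445,283). I'll work out how its ends clear the walls.

```bash
python3 - <<'E'
from h import *
c=cam("pics/side7.png")
p=np.array([.6232,.0125]);a=-.0715; Rm=np.array([[np.cos(a),np.sin(a)],[-np.sin(a),np.cos(a)]])
for u,v in((213,352),(447,283)):
    q=onz(c,280+u/4,180+v/4,.095); print(q, Rm@(q[:2]-p))
print(Rm@(np.array(robot.get_obs()["tool_pos"])[:2]-p))
E
```

```text
[ 0.53564697 -0.12330196  0.095     ] [-0.07762776 -0.14170969]
[ 0.67681037 -0.13394035  0.095     ] [ 0.06393496 -0.14223631]
[-0.00075725 -0.13260882]
```

```bash
echo '{"plan":[[-0.032, -0.016, 0.56, 0], [0, 0, 0.544, 0], [0, 0, 0, 0], [0, 0, 0, 0]]}' > rows.txt && python3 drive.py rows.txt
echo '{"plan":[[0, 0, 0, 0], [0, 0, 0, 0], [0, 0, 0, 0]]}' > rows.txt && python3 drive.py rows.txt 0.042
echo '{"plan":[[0, 0, -0.8, 0], [0, 0, -0.8, 0], [0, 0, -0.8, 0], [0, 0, 0, 0], [0, 0, 0, 0]]}' > rows.txt && python3 drive.py rows.txt
echo '{"plan":[[0.88, 0, 0, 0], [0.88, 0, 0, 0], [0.88, 0, 0, 0], [0, 0, 0, 0]]}' > rows.txt && python3 drive.py rows.txt 0.085
python3 chk.py 8 tape; python3 go.py 0.566 -0.384 0.28 pi/2+0.04
python3 - <<'E'
from h import *
a=cam("pics/side8.png")["pixels"][160:320,240:440]; b=cam("pics/top8.png")["pixels"][165:285,210:410]
a=cv2.resize(a,None,fx=2.5,fy=2.5,interpolation=cv2.INTER_CUBIC);b=cv2.resize(b,None,fx=1.5,fy=1.5,interpolation=cv2.INTER_CUBIC)
b=cv2.copyMakeBorder(b,0,a.shape[0]-b.shape[0],0,0,cv2.BORDER_CONSTANT); cv2.imwrite("pics/d.png",np.hstack([a,b]))
E
```

```text
time: 25.02
tool_pos: [0.6153, -0.1209, 0.1994]
tool_rot: [-3.141, 0.003, 3.072]
wrist_force: [0.2, 0.3, -0.2]
opening: 0.0176
grasp_force: 59.0
time: 25.4
tool_pos: [0.6148, -0.1205, 0.1985]
tool_rot: [-3.141, 0.001, 3.072]
wrist_force: [0.6, -0.8, 0.4]
opening: 0.0419
grasp_force: 0.0
time: 26.02
tool_pos: [0.6141, -0.1202, 0.3475]
tool_rot: [3.141, -0.001, 3.072]
wrist_force: [-0.5, -1.0, 0.0]
opening: 0.0421
grasp_force: 0.0
time: 26.52
tool_pos: [0.4448, -0.107, 0.3454]
tool_rot: [3.137, -0.011, 3.071]
wrist_force: [0.4, 0.3, 0.2]
opening: 0.085
grasp_force: 0.0
tape S 1.0 0 0
tape T 0.99 0 0
turn 1.46 q6 -1.98 shift after turn [-0.2794  0.1052  0.0668] shift before turn [-0.1353 -0.2661  0.0668] F [ 0.4 -0.2  1. ] op 0.0847
```

View pics/d.png

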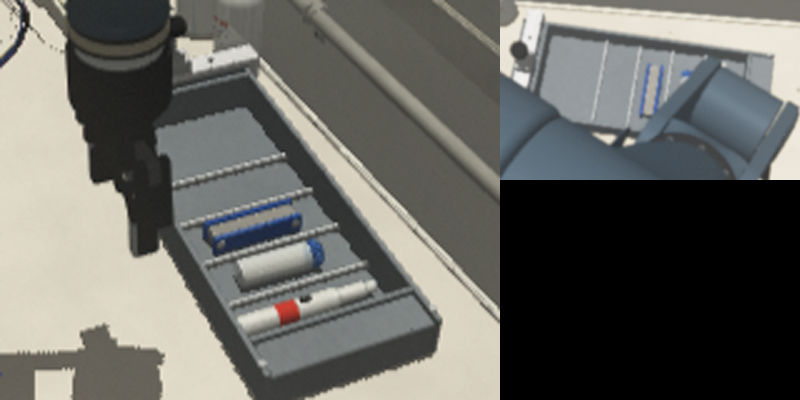

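All three narrow-bay items lie flat: hex in bay 2, tube in bay 3, pen in bay 4. Now the tape measure.

Scaled: -0.053 m is -0.848, -0.027 m is -0.432, 0.184 rad is 0.92.

```bash
echo '{"plan":[[-0.432, -0.848, 0, 0], [-0.432, -0.848, 0, 0], [-0.432, -0.848, 0, 0], [-0.432, -0.848, 0, 0], [-0.432, -0.848, 0, 0], [0, 0, 0, 0.92], [0, 0, 0, 0.92], [0, 0, 0, 0.92], [0, 0, 0, 0.92]]}' > rows.txt && python3 drive.py rows.txt
echo '{"plan":[[0, 0, 0, 0.92], [0, 0, 0, 0.92], [0, 0, 0, 0.92], [0, 0, 0, 0.92], [0, 0, 0.528, 0], [0, 0, 0.528, 0], [0, 0, 0, 0], [0, 0, 0, 0]]}' > rows.txt && python3 drive.py rows.txt
python3 go.py 0.566 -0.384 0.188 pi/2+0.03; python3 chk.py 9 tape
```

```text
time: 27.75
tool_pos: [0.5676, -0.3834, 0.3464]
tool_rot: [3.141, 0.0, 2.33]
wrist_force: [-0.9, 0.4, 0.5]
opening: 0.0849
grasp_force: 0.0
time: 28.75
tool_pos: [0.5672, -0.3833, 0.282]
tool_rot: [3.14, 0.001, 1.6]
wrist_force: [0.4, 0.3, -0.5]
opening: 0.0856
grasp_force: 0.0
turn -0.001 q6 -0.79 shift after turn [-0.0007 -0.0012  0.094 ] shift before turn [-0.0007 -0.0012  0.094 ] F [ 0.4  0.3 -0.5] op 0.0856
tape S 0.69 0 0
tape T 0.33 -17 14
```

```bash
echo '{"plan":[[0, -0.016, 0.48, 0], [0, 0, 0.48, 0], [0, 0, 0.16, 0], [0, 0, 0, 0]]}' > rows.txt && python3 drive.py rows.txt
echo '{"plan":[[0, 0, 0.24, 0], [0, 0, 0.144, 0], [0, 0, 0, 0], [0, 0, 0, 0]]}' > rows.txt && python3 drive.py rows.txt
echo '{"plan":[[0, 0, 0, 0], [0, 0, 0, 0], [0, 0, 0, 0], [0, 0, 0, 0], [0, 0, 0, 0]]}' > rows.txt && python3 drive.py rows.txt 0.0 70
echo '{"plan":[[0, 0, -0.64, 0], [0, 0, -0.8, 0], [0, 0, -0.8, 0], [0, 0, 0, 0]]}' > rows.txt && python3 drive.py rows.txt
python3 go.py 0.632 0.132 0.28 pi/2-0.0705
```

```text
time: 29.35
tool_pos: [0.5654, -0.3829, 0.2121]
tool_rot: [3.141, 0.0, 1.6]
wrist_force: [0.1, 0.6, -0.4]
opening: 0.0852
grasp_force: 0.0
time: 29.85
tool_pos: [0.5653, -0.3828, 0.1878]
tool_rot: [3.141, 0.0, 1.6]
wrist_force: [-0.8, -0.5, 0.2]
opening: 0.0848
grasp_force: 0.0
time: 30.48
tool_pos: [0.5658, -0.3831, 0.1891]
tool_rot: [3.139, 0.002, 1.6]
wrist_force: [1.3, -1.5, 5.0]
opening: 0.061
grasp_force: 78.9
time: 30.98
tool_pos: [0.5661, -0.3836, 0.3322]
tool_rot: [3.135, 0.007, 1.6]
wrist_force: [1.0, -0.3, -3.3]
opening: 0.0611
grasp_force: 78.0
turn 0.1 q6 -0.79 shift after turn [0.5189 0.0295 0.0522] shift before turn [0.5134 0.0809 0.0522] F [ 1.  -0.3 -3.3] op 0.0611
```

Scaled: 0.058 m is 0.928, 0.003 m is 0.048, 0.1 rad is 0.5.

```bash
echo '{"plan":[[0, 0, 0, 0.5], [0.928, 0.048, 0, 0], [0.928, 0.048, 0, 0], [0.928, 0.048, 0, 0], [0.928, 0.048, 0, 0], [0.928, 0.048, 0, 0], [0.928, 0.048, 0, 0], [0.928, 0.048, 0, 0], [0.928, 0.048, 0, 0], [0.928, 0.048, 0, 0]]}' > rows.txt && python3 drive.py rows.txt
python3 go.py 0.632 0.138 0.25 pi/2-0.0705
python3 chk.py 10
```

```text
time: 32.22
tool_pos: [0.6282, 0.1378, 0.3251]
tool_rot: [-3.137, 0.001, 1.5]
wrist_force: [1.6, -0.3, -3.8]
opening: 0.0613
grasp_force: 78.0
turn -0.001 q6 0.11 shift after turn [0.0005 0.0038 0.0751] shift before turn [0.0005 0.0038 0.0751] F [ 1.6 -0.3 -3.8] op 0.0613
```

Scaled: 0.04 m is 0.64, 0.035 m is 0.56.

```bash
echo '{"plan":[[0, 0.064, 0.64, 0], [0, 0, 0.56, 0], [0, 0, 0, 0], [0, 0, 0, 0]]}' > rows.txt && python3 drive.py rows.txt
echo '{"plan":[[0, 0, 0.48, 0], [0, 0, 0.368, 0], [0, 0, 0, 0], [0, 0, 0, 0]]}' > rows.txt && python3 drive.py rows.txt
python3 go.py 0.632 0.138 0.195 pi/2-0.0705
```

```text
time: 32.83
tool_pos: [0.6332, 0.1353, 0.2526]
tool_rot: [-3.141, 0.0, 1.499]
wrist_force: [0.8, 0.1, -2.0]
opening: 0.0611
grasp_force: 77.9
time: 33.33
tool_pos: [0.634, 0.1356, 0.2015]
tool_rot: [3.138, -0.0, 1.5]
wrist_force: [-0.2, 0.9, -2.6]
opening: 0.061
grasp_force: 77.9
turn -0.001 q6 0.11 shift after turn [ 0.0022 -0.0022  0.0065] shift before turn [ 0.0022 -0.0022  0.0065] F [-0.2  0.9 -2.6] op 0.061
```

Scaled: 0.006 m is 0.096, 0.003 m is 0.048.

```bash
echo '{"plan":[[0.048, -0.016, 0.096, 0], [0, 0, 0, 0], [0, 0, 0, 0]]}' > rows.txt && python3 drive.py rows.txt
echo '{"plan":[[0, 0, 0, 0], [0, 0, 0, 0], [0, 0, 0, 0]]}' > rows.txt && python3 drive.py rows.txt 0.078
echo '{"plan":[[0, 0, -0.64, 0], [0, 0, -0.8, 0], [0, 0, -0.8, 0], [0, 0, -0.8, 0], [-0.96, 0, 0, 0], [-0.96, -0.8, 0, 0], [-0.96, -0.8, 0, 0], [0, -0.8, 0, 0], [0, -0.8, 0, 0]]}' > rows.txt && python3 drive.py rows.txt
python3 chk.py 11
python3 - <<'E'
from h import *
a=cam("pics/side11.png")["pixels"][160:320,240:440]; b=cam("pics/top11.png")["pixels"][165:285,210:410]
a=cv2.resize(a,(400,300),interpolation=cv2.INTER_CUBIC);a=cam("pics/side11.png")["pixels"][160:310,240:440]
a=cv2.resize(a,(400,300),interpolation=cv2.INTER_CUBIC);b=cv2.resize(b,(400,240),interpolation=cv2.INTER_CUBIC)
b=cv2.copyMakeBorder(b,0,60,0,0,cv2.BORDER_CONSTANT); cv2.imwrite("pics/e.png",np.hstack([a,b]))
E
```

```text
time: 33.7
tool_pos: [0.6324, 0.139, 0.194]
tool_rot: [3.141, -0.0, 1.5]
wrist_force: [-0.4, -0.2, -3.0]
opening: 0.0611
grasp_force: 77.9
time: 34.08
tool_pos: [0.6326, 0.1388, 0.1941]
tool_rot: [3.141, -0.0, 1.5]
wrist_force: [1.1, -0.3, 0.4]
opening: 0.0778
grasp_force: 0.0
time: 35.2
tool_pos: [0.4401, -0.0047, 0.3839]
tool_rot: [3.141, 0.0, 1.498]
wrist_force: [-0.2, 0.6, 1.1]
opening: 0.0777
grasp_force: 0.0
```

View pics/e.png

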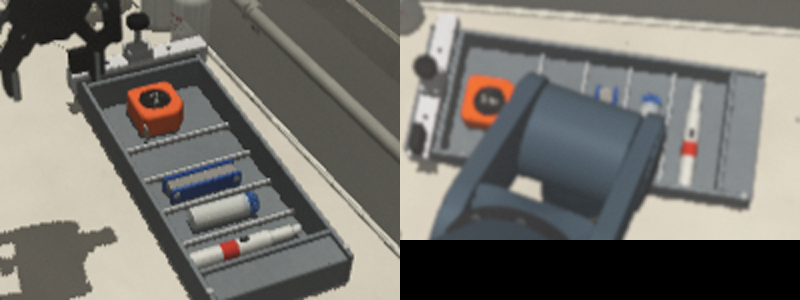

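Everything lies flat, and the tape sits inside the wide bay. Next is the bridge grip.

Scaled: -0.175 rad is -0.875.

```bash
echo '{"plan":[[0, 0, 0, -0.875], [0, 0, 0, -0.875], [0, 0, 0, -0.875], [0, 0, 0, -0.875], [0, 0, 0, -0.875], [0, 0, 0, -0.875], [0, 0, 0, -0.875], [0, 0, 0, -0.875], [0, 0, 0, -0.85], [0, 0, 0, 0]]}' > rows.txt && python3 drive.py rows.txt 0.055
python3 go.py 0.5577 0.2135 0.30 pi-0.0705
```

```text
time: 36.55
tool_pos: [0.4422, -0.0041, 0.384]
tool_rot: [-3.141, 0.001, 3.068]
wrist_force: [0.4, -0.3, 0.2]
opening: 0.0548
grasp_force: 0.0
turn -0.003 q6 -1.76 shift after turn [-0.0999  0.2252  0.084 ] shift before turn [-0.0992  0.2255  0.084 ] F [ 0.4 -0.3  0.2] op 0.0548
```

```bash
python3 - <<'E'
# refine grip / knob dark-blob centre from the latest clear views: side0/top0 stats
from h import *
for n,f,(x,y,w,h) in(("T","pics/top0.png",(212,222,12,24)),("S","pics/side0.png",(268,178,25,22))):
    g=cv2.cvtColor(cv2.imread(f),cv2.COLOR_BGR2GRAY)[y:y+h,x:x+w]; m=(g<55).astype(np.uint8)
    k,l,s,c=cv2.connectedComponentsWithStats(m); i=1+s[1:,4].argmax(); print(n,s[i]+[x,y,0,0,0],c[i]+[x,y],onz(cam(f),*(c[i]+[x,y]),.085))
    print(np.array2string(g[::2,::1],max_line_width=200) if n=="T" else "")
E
```

```text
T [219 231   3   9  11] [220.09090909 235.09090909] [0.55528215 0.21012974 0.085     ]
[[179 179 172 150 129 142 177 192 184 165 145 153]
 [179 178 164 139 126 147 176 189 185 168 150 151]
 [178 172 150 119  98  99 112 126 133 155 179 190]
 [179 168 135  98  70  60  59  59  64  94 144 181]
 [174 154 124  85  65  60  60  60  56  60  93 144]
 [167 138 104  75  61  61  61  56  56  53  70 121]
 [157 124  87  64  60  62  60  56  53  55  76 127]
 [139 106  77  62  60  62  59  56  54  64 108 155]
 [126 101  81  63  59  59  58  54  54  72 124 163]
 [140 133 140 110  68  56  56  56  60  88 132 153]
 [174 163 152 126  93  75  70  69  81 126 165 155]
 [179 169 143 115  98  90  88  86  88 100 114 110]]
S [274 183  13  14 145] [280.2        189.45517241] [0.55424715 0.19986401 0.085     ]
```

```bash
echo '{"plan":[[-0.4, 0.896, 0, 0], [-0.4, 0.896, 0, 0], [-0.4, 0.896, 0, 0], [-0.4, 0.912, 0, 0], [0, 0, 0.64, 0], [0, 0, 0.64, 0], [0, 0, 0, 0], [0, 0, 0, 0]]}' > rows.txt && python3 drive.py rows.txt
python3 go.py 0.5577 0.2135 0.25 pi-0.0705
```

```text
time: 37.55
tool_pos: [0.5583, 0.2132, 0.3048]
tool_rot: [3.141, 0.002, 3.068]
wrist_force: [-0.7, 0.2, 0.5]
opening: 0.0547
grasp_force: 0.0
turn -0.003 q6 -1.32 shift after turn [0.0006 0.0002 0.0548] shift before turn [0.0006 0.0002 0.0548] F [-0.7  0.2  0.5] op 0.0547
```

```bash
echo '{"plan":[[0, 0, 0.48, 0], [0, 0, 0.384, 0], [0, 0, 0, 0], [0, 0, 0, 0]]}' > rows.txt && python3 drive.py rows.txt
echo '{"plan":[[0, 0, 0, 0], [0, 0, 0, 0], [0, 0, 0, 0], [0, 0, 0, 0], [0, 0, 0, 0], [0, 0, 0, 0]]}' > rows.txt && python3 drive.py rows.txt 0.0 30
python3 go.py 0.5577 0.2135 0.25 pi-0.0705
```

```text
time: 38.05
tool_pos: [0.5585, 0.2132, 0.2517]
tool_rot: [3.141, 0.004, 3.069]
wrist_force: [-0.3, 0.9, -1.2]
opening: 0.0553
grasp_force: 0.0
time: 38.8
tool_pos: [0.558, 0.2135, 0.2509]
tool_rot: [3.141, 0.002, 3.07]
wrist_force: [-0.5, 1.5, 5.4]
opening: 0.0134
grasp_force: 31.3
turn -0.001 q6 -1.32 shift after turn [0.0003 0.     0.0009] shift before turn [0.0003 0.     0.0009] F [-0.5  1.5  5.4] op 0.0134
```

```bash
echo '{"plan":[[0, -0.32, 0, 0], [0, -0.64, 0, 0], [0, -0.64, 0, 0], [0, -0.32, 0, 0], [0, 0, 0, 0]]}' > rows.txt && python3 drive.py rows.txt; echo '{"plan":[[0, -0.48, 0, 0], [0, -0.64, 0, 0], [0, -0.64, 0, 0], [0, -0.64, 0, 0], [0, -0.64, 0, 0], [0, -0.64, 0, 0], [0, -0.32, 0, 0], [0, 0, 0, 0], [0, 0, 0, 0]]}' > rows.txt && python3 drive.py rows.txt; python3 go.py 0.5577 0.2135 0.25 pi-0.0705
```

```text
time: 39.42
tool_pos: [0.5492, 0.0917, 0.2509]
tool_rot: [-3.141, 0.001, 3.068]
wrist_force: [-1.3, -1.2, 7.1]
opening: 0.0134
grasp_force: 31.6
time: 40.55
tool_pos: [0.5311, -0.157, 0.2509]
tool_rot: [-3.14, 0.001, 3.069]
wrist_force: [-1.7, -1.2, 7.7]
opening: 0.0132
grasp_force: 31.6
turn -0.002 q6 -1.99 shift after turn [-0.0004  0.3714  0.0009] shift before turn [2.000e-04 3.714e-01 9.000e-04] F [-1.7 -1.2  7.7] op 0.0132
```

Lateral force is low, so I'll go on to the stop.

Scaled: -0.012 m is -0.192, -0.006 m is -0.096.

```bash
echo '{"plan":[[0, -0.192, 0, 0], [0, -0.096, 0, 0], [0, -0.064, 0, 0], [0, 0, 0, 0], [0, 0, 0, 0]]}' > rows.txt && python3 drive.py rows.txt;echo '{"plan":[[0, -0.048, 0, 0], [0, 0, 0, 0], [0, -0.032, 0, 0], [0, 0, 0, 0]]}' > rows.txt && python3 drive.py rows.txt; python3 go.py 0.5577 0.2135 0.25 pi-0.0705
```

```text
time: 41.18
tool_pos: [0.5296, -0.1783, 0.2508]
tool_rot: [-3.14, 0.001, 3.07]
wrist_force: [-2.4, -0.8, 7.9]
opening: 0.0129
grasp_force: 31.6
time: 41.68
tool_pos: [0.5294, -0.1804, 0.2508]
tool_rot: [3.137, 0.001, 3.068]
wrist_force: [2.4, 10.4, 9.5]
opening: 0.0134
grasp_force: 31.9
turn -0.003 q6 -2.03 shift after turn [-0.0004  0.395   0.0008] shift before turn [0.0007 0.395  0.0008] F [ 2.4 10.4  9.5] op 0.0134
```

Scaled: 0.04 m is 0.64, 0.02 m is 0.32.

```bash
echo '{"plan":[[0, 0, 0, 0], [0, 0, 0, 0], [0, 0.32, 0, 0], [0, 0.64, 0, 0], [0, 0.64, 0, 0], [0, 0.64, 0, 0], [0, 0.64, 0, 0], [0, 0.64, 0, 0], [0, 0.64, 0, 0], [0, 0.64, 0, 0]]}' > rows.txt && python3 drive.py rows.txt; echo '{"plan":[[0, 0.32, 0, 0], [0, 0.128, 0, 0], [0, 0, 0, 0], [0, 0, 0, 0]]}' > rows.txt && python3 drive.py rows.txt; python3 go.py 0.5527 0.1446 0.25 pi-0.0705
```

```text
time: 42.92
tool_pos: [0.551, 0.1171, 0.2509]
tool_rot: [-3.14, 0.002, 3.07]
wrist_force: [-0.6, -3.2, 5.3]
opening: 0.0136
grasp_force: 31.5
time: 43.42
tool_pos: [0.553, 0.1449, 0.2509]
tool_rot: [3.141, 0.002, 3.07]
wrist_force: [-1.1, 2.1, 6.4]
opening: 0.0131
grasp_force: 31.6
turn -0.001 q6 -1.44 shift after turn [ 0.0003 -0.0003  0.0009] shift before turn [ 0.0003 -0.0003  0.0009] F [-1.1  2.1  6.4] op 0.0131
```

Scaled: -0.04 m is -0.64, -0.02 m is -0.32.

```bash
echo '{"plan":[[0, 0, 0, 0], [0, 0, 0, 0], [0, 0, 0, 0]]}' > rows.txt && python3 drive.py rows.txt 0.05; echo '{"plan":[[0, 0, -0.64, 0], [0, 0, -0.64, 0], [0, 0, -0.32, 0], [-0.64, 0, 0, 0], [-0.64, 0, 0, 0], [0, 0, 0, 0], [0, 0, 0, 0]]}' > rows.txt && python3 drive.py rows.txt; echo '{"plan":[[0, 0, 0, 0], [0, 0, 0, 0], [0, 0, 0, 0], [0, 0, 0, 0], [0, 0, 0, 0]]}' > rows.txt && python3 drive.py rows.txt 0.0 30; python3 go.py 0.6328 0.1392 0.31 pi-0.0705
```

```text
time: 43.8
tool_pos: [0.5525, 0.1442, 0.2494]
tool_rot: [-3.141, -0.001, 3.07]
wrist_force: [0.5, -0.9, 0.1]
opening: 0.0498
grasp_force: 0.0
time: 44.68
tool_pos: [0.6316, 0.1385, 0.3489]
tool_rot: [-3.141, -0.003, 3.07]
wrist_force: [-0.8, -0.5, 0.7]
opening: 0.0501
grasp_force: 0.0
time: 45.3
tool_pos: [0.6324, 0.1387, 0.3498]
tool_rot: [-3.142, 0.0, 3.07]
wrist_force: [-1.1, 0.1, 0.7]
opening: 0.0003
grasp_force: 0.0
turn -0.001 q6 -1.46 shift after turn [-0.0004  0.0006  0.0398] shift before turn [-0.0004  0.0006  0.0398] F [-1.1  0.1  0.7] op 0.0003
```

Scaled: 0.03 m is 0.48, 0.015 m is 0.24.

```bash
echo '{"plan":[[0, 0, 0.48, 0], [0, 0, 0.24, 0], [0, 0, 0, 0], [0, 0, 0, 0]]}' > rows.txt && python3 drive.py rows.txt; echo '{"plan":[[0, 0, 0.08, 0], [0, 0, 0, 0], [0, 0, 0, 0]]}' > rows.txt && python3 drive.py rows.txt; echo '{"plan":[[0, 0, 0.08, 0], [0, 0, 0, 0], [0, 0, 0, 0]]}' > rows.txt && python3 drive.py rows.txt
```

```text
time: 45.8
tool_pos: [0.6328, 0.1387, 0.3053]
tool_rot: [3.141, 0.001, 3.07]
wrist_force: [0.4, 0.5, 0.6]
opening: -0.0002
grasp_force: 0.0
time: 46.18
tool_pos: [0.6325, 0.1386, 0.3]
tool_rot: [3.142, 0.0, 3.07]
wrist_force: [-0.3, -0.3, -0.2]
opening: 0.0002
grasp_force: 0.0
time: 46.55
tool_pos: [0.6324, 0.1386, 0.2946]
tool_rot: [-3.142, -0.0, 3.07]
wrist_force: [-0.6, -0.5, 0.3]
opening: -0.0002
grasp_force: 0.0
```

Scaled: 0.004 m is 0.064.

```bash
echo '{"plan":[[0, 0, 0.064, 0], [0, 0, 0, 0], [0, 0, 0, 0]]}' > rows.txt && python3 drive.py rows.txt; echo '{"plan":[[0, 0, 0.08, 0], [0, 0, 0, 0], [0, 0, 0, 0]]}' > rows.txt && python3 drive.py rows.txt; echo '{"plan":[[0, 0, 0.048, 0], [0, 0, 0, 0], [0, 0, 0, 0]]}' > rows.txt && python3 drive.py rows.txt
```

```text
time: 46.92
tool_pos: [0.6326, 0.1387, 0.291]
tool_rot: [3.141, 0.001, 3.07]
wrist_force: [0.0, 0.4, 2.4]
opening: 0.0003
grasp_force: 1.1
time: 47.3
tool_pos: [0.6326, 0.1386, 0.2858]
tool_rot: [3.142, 0.001, 3.07]
wrist_force: [0.7, 0.4, 2.6]
opening: 0.0001
grasp_force: 1.3
time: 47.68
tool_pos: [0.6326, 0.1386, 0.2828]
tool_rot: [3.142, 0.001, 3.07]
wrist_force: [1.7, 0.4, 2.9]
opening: -0.0005
grasp_force: 1.5
```

Scaled: 0.001 m is 0.016.

```bash
echo '{"plan":[[0, 0, 0.016, 0], [0, 0, 0, 0], [0, 0, 0, 0]]}' > rows.txt && python3 drive.py rows.txt; echo '{"plan":[[0, 0, 0.016, 0], [0, 0, 0, 0], [0, 0, 0, 0]]}' > rows.txt && python3 drive.py rows.txt; echo '{"plan":[[0, 0, 0.016, 0], [0, 0, 0, 0], [0, 0, 0, 0]]}' > rows.txt && python3 drive.py rows.txt
```

```text
time: 48.05
tool_pos: [0.6326, 0.1386, 0.2825]
tool_rot: [3.142, 0.001, 3.07]
wrist_force: [0.4, 0.6, 5.2]
opening: -0.0
grasp_force: 3.1
time: 48.42
tool_pos: [0.6325, 0.1387, 0.2825]
tool_rot: [3.142, 0.001, 3.07]
wrist_force: [-2.0, 0.5, 9.9]
opening: 0.0001
grasp_force: 5.4
time: 48.8
tool_pos: [0.6325, 0.1387, 0.2825]
tool_rot: [-3.142, 0.002, 3.07]
wrist_force: [-3.0, -0.2, 16.2]
opening: -0.0003
grasp_force: 7.6
```

The foot rests on the tape: the stop is firm at 0.2825 and held for about 1 s. I'll lift off and take the grip again.

Scaled: 0.04 m is 0.64, -0.03 m is -0.48.

```bash
echo '{"plan":[[0, 0, 0, 0], [0, 0, -0.32, 0], [0, 0, -0.48, 0], [0, 0, -0.32, 0], [0.64, 0, 0, 0], [0.64, 0, 0, 0], [0, 0, 0, 0], [0, 0, 0, 0]]}' > rows.txt && python3 drive.py rows.txt 0.0; echo '{"plan":[[0, 0, 0, 0], [0, 0, 0, 0], [0, 0, 0, 0], [0, 0, 0, 0]]}' > rows.txt && python3 drive.py rows.txt 0.05; python3 go.py 0.553 0.1445 0.251 pi-0.0705
```

```text
time: 49.8
tool_pos: [0.5528, 0.1444, 0.3495]
tool_rot: [-3.141, -0.0, 3.07]
wrist_force: [0.9, -0.6, 1.0]
opening: 0.0002
grasp_force: 0.0
time: 50.3
tool_pos: [0.5528, 0.1443, 0.3496]
tool_rot: [-3.142, -0.0, 3.07]
wrist_force: [0.1, 0.2, 0.2]
opening: 0.0502
grasp_force: 0.0
turn -0.001 q6 -1.44 shift after turn [-0.0002  0.0002  0.0986] shift before turn [-0.0002  0.0002  0.0986] F [0.1 0.2 0.2] op 0.0502
```

```bash
echo '{"plan":[[0, 0, 0.64, 0], [0, 0, 0.64, 0], [0, 0, 0.304, 0], [0, 0, 0, 0], [0, 0, 0, 0]]}' > rows.txt && python3 drive.py rows.txt; echo '{"plan":[[0, 0, 0, 0], [0, 0, 0, 0], [0, 0, 0, 0], [0, 0, 0, 0], [0, 0, 0, 0], [0, 0, 0, 0]]}' > rows.txt && python3 drive.py rows.txt 0.0 30; echo '{"plan":[[0, 0.32, 0, 0], [0, 0.48, 0, 0], [0, 0.24, 0, 0], [0, 0.064, 0, 0], [0, 0, 0, 0], [0, 0, 0, 0]]}' > rows.txt && python3 drive.py rows.txt; python3 go.py 0.558 0.2135 0.251 pi-0.0705
```

```text
time: 50.92
tool_pos: [0.5531, 0.1444, 0.2514]
tool_rot: [3.141, 0.001, 3.07]
wrist_force: [-0.0, 0.4, 0.7]
opening: 0.05
grasp_force: 0.0
time: 51.68
tool_pos: [0.5529, 0.1445, 0.2518]
tool_rot: [3.141, 0.002, 3.07]
wrist_force: [-0.3, 1.8, 5.9]
opening: 0.013
grasp_force: 31.6
time: 52.42
tool_pos: [0.5579, 0.2138, 0.2518]
tool_rot: [3.14, 0.002, 3.07]
wrist_force: [-0.4, 1.2, 6.0]
opening: 0.013
grasp_force: 31.6
turn -0.001 q6 -1.32 shift after turn [-0.0001 -0.0003  0.0008] shift before turn [-0.0001 -0.0003  0.0008] F [-0.4  1.2  6. ] op 0.013
```

Parked. I'll release, withdraw, and compare the packed items and the bridge with earlier views by template.

Scaled: -0.05 m is -0.8, 0.05 m is 0.8.

```bash
echo '{"plan":[[0, 0, 0, 0], [0, 0, 0, 0], [0, 0, 0, 0]]}' > rows.txt && python3 drive.py rows.txt 0.05; echo '{"plan":[[0, 0, -0.64, 0], [0, 0, -0.8, 0], [0, 0, -0.64, 0], [0.64, 0, 0, 0], [0.8, -0.32, 0, 0], [0.64, -0.48, 0, 0], [0, 0, 0, 0], [0, 0, 0, 0]]}' > rows.txt && python3 drive.py rows.txt
python3 - <<'E'
from h import *
s=snap("side","pics/side20.png")["pixels"]; snap("top","pics/top20.png")
def m(a,box,n):
    x,y,w,h=box; t=cv2.imread(a)[y:y+h,x:x+w]; k=10; r=cv2.matchTemplate(s[y-k:y+h+k,x-k:x+w+k],t,cv2.TM_CCOEFF_NORMED); _,v,_,l=cv2.minMaxLoc(r); print(n,round(v,2),l[0]-k,l[1]-k)
m("pics/side11.png",(300,195,35,40),"tape"); m("pics/side11.png",(318,235,60,60),"items"); m("pics/side0.png",(300,165,22,35),"knob"); m("pics/side11.png",(330,270,65,30),"pen")
print(robot.get_obs()["tool_pos"])
E
```

```text
time: 52.8
tool_pos: [0.5575, 0.2131, 0.2504]
tool_rot: [-3.141, -0.001, 3.07]
wrist_force: [0.5, 0.3, -0.0]
opening: 0.05
grasp_force: 0.0
time: 53.8
tool_pos: [0.4252, 0.1727, 0.3812]
tool_rot: [3.141, 0.002, 3.069]
wrist_force: [0.1, 0.1, -0.8]
opening: 0.0501
grasp_force: 0.0
tape 1.0 0 0
items 1.0 0 0
knob 0.94 0 0
pen 1.0 0 0
[0.42586566 0.1729267  0.38099815]
```

Nothing in the case has moved and the bridge and knob are where they started, so I'm handing in.

```bash
python3 -c "
from cell import robot
print(robot.finish_job())"
```

```text
the job is handed in; nothing more can be done
None
```

I packed the tape measure, hex key set, sleeve tube and pen locator flat in the case, swept the bridge to the far stop, pressed the gauge foot onto the tape measure, parked the bridge again and handed the job in at about 54 s; no verdict was returned.

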